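Fetch the portion jar from behind the tall jars

TASK

Serve the small portion jar of jam: first move the round jam jar, the six-sided honey jar and the syrup bottle that crowd round it out of the tray and stand all three on the empty chopping board, then set the portion jar in the middle of the blue plate, then put the two tall jars and the bottle back in the tray, each where it stood before. Set everything down gently and upright, and leave the egg cup, the salt shaker and the mug where they are.

Things in the scene. Friction and masses are not known exactly. Their poses are not given: they have to be found in the camera images.
- jam_jar: Plain straight-sided round jam jar, dark red jam, paper band, steel lid: 56 mm across and 120 mm tall; the lid is the top 18 mm, 56 mm across. About 0.34 kg. Loose, stands in the tray. Origin: centre of its underside, z up.
- honey_jar: Six-sided honey jar, amber, 50 mm across the flats (58 over the corners) up to 78 mm high, then a short shoulder and a round steel lid 47 mm across from 92 mm up to the top at 112 mm. About 0.30 kg. Loose, stands in the tray. Origin: centre of its underside, z up.
- syrup_bottle: Square syrup bottle, dark brown, 50 x 50 mm up to 100 mm high, sloping shoulder to a thin neck, round steel screw cap 32 mm across from 124 mm up to the top at 152 mm. About 0.36 kg. Loose, stands in the tray. Origin: centre of its underside, z up.
- portion_jar: Small squat round single-portion jar of apricot jam, 46 mm tall, glass 44 mm across, steel lid 46 mm across and 14 mm high on top. About 0.09 kg. Loose; stands in the middle of the tray's far row, the round jar, six-sided jar and bottle close about it on its left, right and near side. Origin: centre of its underside, z up.
- jam_tray: Shallow light wood tray, 148 (x) x 212 (y) mm outside, walls 6 mm thick and 24 mm high, floor 6 mm thick, a low steel handle (up to 28 mm high, reaching 18 mm out) on each short end. Fixed. It holds two rows of three things, 62 mm between centres; far row (+x): tall, portion jar, tall; near row (-x): egg cup or salt shaker, tall, salt shaker or egg cup. Origin: centre of its underside, z up.
- board: Wooden chopping board, 260 (x) x 160 (y) mm, 15 mm thick, with a rounded handle 58 mm long beyond its -x end. Empty at the start, fixed. Origin: centre of the 260 x 160 mm part's underside, z up.
- plate: Blue round side plate, 170 mm across, rim 18 mm high, flat well of about 90 mm across whose floor is 6 mm above the origin. Empty at the start, fixed. Origin: centre of its underside, z up.
- egg_cup: White egg cup with a brown egg in it (one piece), 46 mm across, 67 mm tall. Loose, stands in a near corner of the tray. A bystander. Origin: centre of its underside, z up.
- salt_shaker: Turned wooden salt shaker with a steel top, 42 mm across, 60 mm tall. Loose, stands in the other near corner of the tray. A bystander. Origin: centre of its underside, z up.
- mug: White mug, 80 mm across, 92 mm tall, its handle on its own +y side. Loose, stands on the table beyond the tray. A bystander. Origin: centre of its underside, z up.

How it is judged:
By the outcome, as a careful person would: the job done as asked, in the order asked, and still so for the second after the job is handed in, with the robot touching nothing.
It also fails if it takes over 136 s, if anything falls off the work surface, if the arm or the gripper's body presses on something with over 40 N, if the wrist force passes 120 N, or if a joint passes its speed limit or range.

ROBOT

A 6-joint arm with a two-finger parallel gripper is mounted at the origin on the work surface. World frame = base frame: x ahead of the robot, y to its left, z up, the work surface at z = 0. Lengths are in m, angles in rad, forces in N, time in s.
With the tool pointing down it reaches from about 0.25 to 0.775 m from the base axis. Payload 4 kg.
Tool frame: the origin (TCP) lies midway between the tips of the shut fingers; the grasp point (between the pads) lies pinch_z behind it (pinch_z is the distance from the TCP to the grasp point, in m); z points along the fingers, x is the direction in which the jaws open and shut, and the axes are right-handed (so a half turn about z gives the same grasp; the last joint's range is limited). The gripper opens to 85 mm and grips with 20 to 120 N. Pads are 22 mm wide; open, the fingers measure 114 mm over their backs; the gripper's body (76 mm by 85 mm) begins 54 mm behind the grasp point. The pads swing forward as they close: fully open they stand 13 mm farther back than shut.
Start: joints at [1.05, 0.087, 1.371, -0, 1.684, -0.103], TCP at [0.223, 0.503, 0.231] pointing down, gripper open.
Joint ranges: [-3.1, 3.1], [-0.76, 2.03], [0.27, 2.55], [-1.08, 4.22], [0.17, 2.65], [-2.57, 2.57]. Speed limits (rad/s): [2.79, 2.79, 3.14, 3.14, 3.14, 3.14].

INTERFACE

Orientations are given as a unit quaternion [w, x, y, z].
In Python, from rig import * gives the robot as it stands.
- The arm moves only by the tool arm_command, never from a script. Its argument "moves" is a list that holds one entry, the list of rows, each a list of 7 numbers: the opening, from 0 (shut) to 1 (fully open), then the shift along the tool's x, y, z in cm, then the turn, a rotation vector about the tool's x, y, z in degrees. In form: [[[grip, tx, ty, tz, wx, wy, wz], ...]]. A call has 1 to 20 rows; each row shifts and turns the commanded pose from where the row before left it, along the tool's axes as they then stand; what a row does not reach is not made up. A row lasts 1/12 s, in which the tool goes at most 41.7 mm and 7.16 degrees, less where a joint would pass 70% of its speed; a pose out of reach is approached as far as the arm can. A call is refused whole if a number of a shift passes 4.17 or a number of a turn 7.16, either way. A call with a gripper value outside its range is refused whole. The fingers move at their own pace and stop on an object; "squeeze" is the grip in N (left out, the last holds). Time passes only in rows, so rows that do not move let the fingers close. It gives the time, the measured TCP pose, the force and the opening at its end, in the units of the state.
- read_state(): the state, without advancing time (a new reading comes with each control period).
- read_camera(name): name is "scene" or "top" or "wrist"; returns a dict with "pixels" (384x512x3 uint8, red, green, blue), "fx", "fy", "cx", "cy" (pixels), "dist" ([k1, k2, p1, p2, k3] as OpenCV has them; the pictures are not rectified), "view" (4x4, takes a point from world to camera coordinates). Camera axes: x right, y up, looking along -z (the intrinsics and any distortion apply to the point x, -y, -z); pixel columns grow to the right and rows downward; lengths in m; the calibration is good to about 2 mm. A picture is of the moment at which its call begins. There is no depth.
- finish_job(): hands the job in, once; it reports no verdict.
Trained networks look in a picture, given as the dict that the camera call returned (one of the last four; its "shot" number tells which), for a name from the list of things; names that differ only in an ending like _2 or _b are one class to them, and where a whole thing is asked for, a point or a joint stands for the part that bears it (a point fixed in the world has none). Each returns a list of dicts, best first, with "confidence" (0 to 1); they miss things now and then, are a little off and sometimes report something else, mostly with a low value. They report only what shows in the picture. A call takes as long as a camera call.
- search_frame(picture, query): "at" ([column, row] in pixels, amid what is visible of it).
- silhouettes(picture, query): "region" (384x512 bool, what is visible of it) and "at" ([column, row] in pixels, amid what is visible of it).
- landmark_of(picture, query): "at" ([column, row] in pixels: a listed point, or the origin of a listed thing).
The state is a dict: "time_s": time; "joint_pos": joint angles; "qd": joint speeds; "joint_efforts": joint torques, N m; "tool_pos": TCP position; "tool_rot": TCP orientation; "wrist_force": force on the tool from outside, world axes, zero at the start; "torque": the same for the moment, N m; "gripper_width": finger opening in m.
Only numpy, scipy, OpenCV 4.12 (cv2) and the standard library are available. Lean on these libraries where they do the work, as an engineer would, in place of code of your own. Each camera call takes 0.05 s, during which the arm holds its last target.

## Working session

There is one attempt and no reset: what is moved stays moved. The work goes in short steps, Python scripts to look and compute and a tool call to move; the robot and the scene stay as the last step left them, time stands still between calls to the robot, and variables do not carry over. Pictures are saved under pics/ and viewed, and the job is handed in when it is done.

Besides the shell and the picture viewer there is one more tool, called after "Emit:" in YAML: its name, and indented under it one key for each argument. arm_command: Moves the arm, as the interface text tells. Its arguments: {"type":"object","properties":{"moves":{"type":"array","items":{"type":"array","items":{"type":"array","items":{"type":"number"}}}},"squeeze":{"type":"number"}},"required":["moves"]}

```bash
ls; mkdir -p pics
python3 - <<'E'
from rig import *
import cv2
print(read_state())
try:
    print(pinch_z)
except Exception as e: print(e)
for n in ["scene","top","wrist"]:
    p=read_camera(n); cv2.imwrite(f"pics/a_{n}.png",p["pixels"][:,:,::-1])
    print(n,p["fx"],p["fy"],p["cx"],p["cy"],p["dist"],p["view"],p["shot"])
E
```

```text
pics
{'time_s': 0.0, 'joint_pos': array([ 1.04992157e+00,  8.79761759e-02,  1.37226925e+00, -1.49972313e-05,
        1.68358483e+00, -1.03070423e-01]), 'qd': array([-0.00088944,  0.00033042,  0.0007067 ,  0.00168059,  0.0004978 ,
        0.00032317]), 'joint_efforts': array([-9.65138825e-04, -3.51863694e+01, -3.13269818e+01, -1.69712462e-04,
        1.07619743e-02, -3.08315208e-06]), 'tool_pos': array([0.222911  , 0.50226087, 0.23011993]), 'tool_rot': array([ 5.16735357e-04,  8.38377719e-01,  5.45088569e-01, -9.92347265e-04]), 'wrist_force': array([-0.39091416, -0.07660949,  0.28271971]), 'torque': array([ 0.04487278, -0.03462236,  0.02001492]), 'gripper_width': 0.08519265810569839}
0.0187
scene 427.7618050603641 427.7618050603641 253.21067419238477 191.26963028611704 [0.03821622 0.         0.         0.         0.        ] [[ 7.54756047e-01  6.56005100e-01 -7.86658559e-04 -4.60251808e-01]
 [-5.58155961e-01  6.42806451e-01  5.24653972e-01  3.29260797e-01]
 [ 3.44681350e-01 -3.95546679e-01  8.51315213e-01 -1.34066881e+00]
 [ 0.00000000e+00  0.00000000e+00  0.00000000e+00  1.00000000e+00]] 1
top 425.7126225898242 425.7126225898242 248.01870167337282 183.73319112241632 [-0.13985604  0.          0.          0.          0.        ] [[-0.01128842 -0.99990757  0.00757752  0.019871  ]
 [ 0.99681027 -0.01065406  0.07909346 -0.60626824]
 [-0.07900542  0.00844619  0.99683841 -0.93546118]
 [ 0.          0.          0.          1.        ]] 2
wrist 321.3683357388763 321.3683357388763 257.65221127991884 189.24783679320444 [-0.0532385  0.         0.         0.         0.       ] [[ 0.40656352  0.91361828 -0.00278289 -0.54878688]
 [-0.8756085   0.38877592 -0.28664094  0.03654138]
 [-0.26079849  0.11897447  0.95803404 -0.38014549]
 [ 0.          0.          0.          1.        ]] 3
```

View pics/a_scene.png

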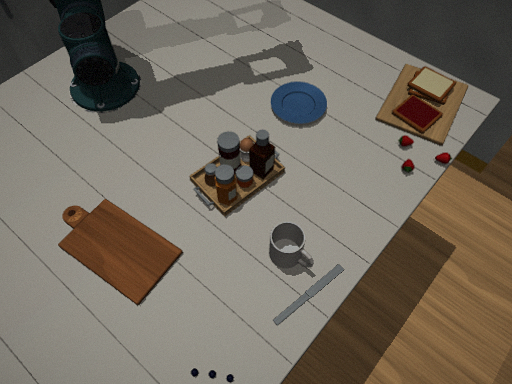

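View pics/a_top.png

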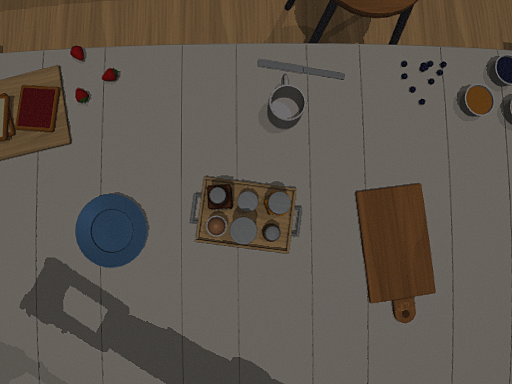

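View pics/a_wrist.png

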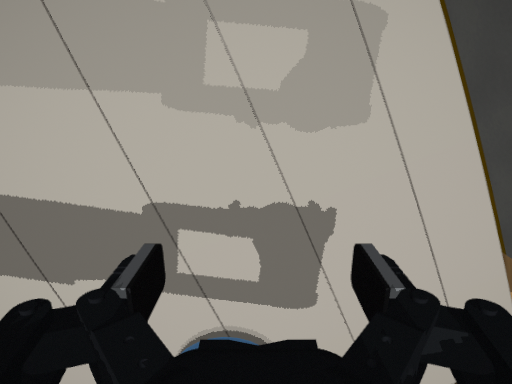

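```bash
cat > h.py <<'E'
import numpy as np, cv2
from scipy.spatial.transform import Rotation as R
def K(p): return np.array([[p["fx"],0,p["cx"]],[0,p["fy"],p["cy"]],[0,0,1]])
def ray(p,uv):
    q=cv2.undistortPoints(np.array(uv,float).reshape(-1,1,2),K(p),np.array(p["dist"],float)).reshape(-1,2)
    V=np.array(p["view"]); Rm=V[:3,:3]; t=V[:3,3]
    d=np.c_[q[:,0],-q[:,1],-np.ones(len(q))]@Rm
    return -Rm.T@t,d
def onz(p,uv,z):
    o,d=ray(p,uv); return o+d*((z-o[2])/d[:,2])[:,None]
def proj(p,P):
    V=np.array(p["view"]);P=np.atleast_2d(P)
    c=P@V[:3,:3].T+V[:3,3]; c=c*[1,-1,-1]
    return cv2.projectPoints(c.reshape(-1,1,3),np.zeros(3),np.zeros(3),K(p),np.array(p["dist"],float))[0].reshape(-1,2)
def tri(ps,uvs):
    A=np.zeros((3,3));b=np.zeros(3)
    for p,uv in zip(ps,uvs):
        o,d=ray(p,uv);d=d[0]/np.linalg.norm(d[0]);M=np.eye(3)-np.outer(d,d);A+=M;b+=M@o
    return np.linalg.solve(A,b)
E
python3 - <<'E'
from rig import *
from h import *
T=read_camera("top");S=read_camera("scene")
names="jam_jar honey_jar syrup_bottle portion_jar jam_tray board plate egg_cup salt_shaker mug".split()
z0=dict(jam_tray=0,board=0,plate=0,mug=0)
for n in names:
    z=z0.get(n,.006); out=[]
    for p in (T,S):
        l=landmark_of(p,n)
        if l: out.append((np.round(l[0]["at"],1),round(l[0]["confidence"],2),np.round(onz(p,l[0]["at"],z)[0][:2],4)))
        else: out.append(None)
    s=silhouettes(T,n)
    print(n,*out, s and (np.round(s[0]["at"],1),round(s[0]["confidence"],2),s[0]["region"].sum()))
for p,n,x0,y0,x1,y1 in ((T,"t",180,160,320,265),(S,"s",180,120,300,220)):
    cv2.imwrite(f"pics/b_{n}.png",cv2.resize(p["pixels"][y0:y1,x0:x1,::-1],None,fx=5.5,fy=5.5,interpolation=cv2.INTER_CUBIC))
E
```

```text
jam_jar (array([240.8, 228.8]), 0.83, array([0.505 , 0.0307])) (array([229.3, 165.5]), 0.8, array([0.4997, 0.0267])) (array([240.6, 234. ]), 0.81, np.int64(587))
honey_jar (array([272.1, 203.5]), 0.63, array([ 0.5619, -0.0416])) (array([229. , 194.6]), 0.58, array([ 0.5624, -0.0424])) (array([276.1, 203.9]), 0.61, np.int64(498))
syrup_bottle (array([218.3, 199. ]), 0.65, array([0.5735, 0.0815])) (array([259.8, 166.5]), 0.61, array([0.565 , 0.0791])) (array([218.7, 197.3]), 0.82, np.int64(630))
portion_jar (array([247.2, 202.6]), 0.64, array([0.5646, 0.0154])) (array([243.3, 180.9]), 0.76, array([0.5622, 0.0143])) (array([246.6, 200.9]), 0.77, np.int64(318))
jam_tray (array([245.3, 211.2]), 0.57, array([0.5451, 0.02  ])) (array([236.7, 177. ]), 0.69, array([0.5376, 0.0148])) (array([250.4, 215.2]), 0.75, np.int64(3650))
board (array([391.5, 242.7]), 0.64, array([ 0.4666, -0.3205])) (array([118.1, 247.4]), 0.62, array([ 0.4572, -0.3292])) (array([395.3, 247. ]), 0.82, np.int64(8074))
plate (array([112. , 231.3]), 0.57, array([0.5009, 0.3301])) None (array([111.5, 230.8]), 0.89, np.int64(4116))
egg_cup (array([211.9, 227.3]), 0.79, array([0.509 , 0.0966])) (array([244.4, 157.8]), 0.47, array([0.5136, 0.0734])) (array([217.1, 224.8]), 0.54, np.int64(379))
salt_shaker (array([272.2, 231.3]), 0.62, array([ 0.4984, -0.0409])) (array([213.3, 177.2]), 0.56, array([ 0.4932, -0.0299])) (array([219.3, 195.9]), 0.75, np.int64(620))
mug (array([281.8, 110.9]), 0.98, array([ 0.7796, -0.0685])) (array([283.3, 258.4]), 0.91, array([ 0.7815, -0.0865])) (array([285.4, 105.3]), 0.77, np.int64(1354))
```

View pics/b_t.png

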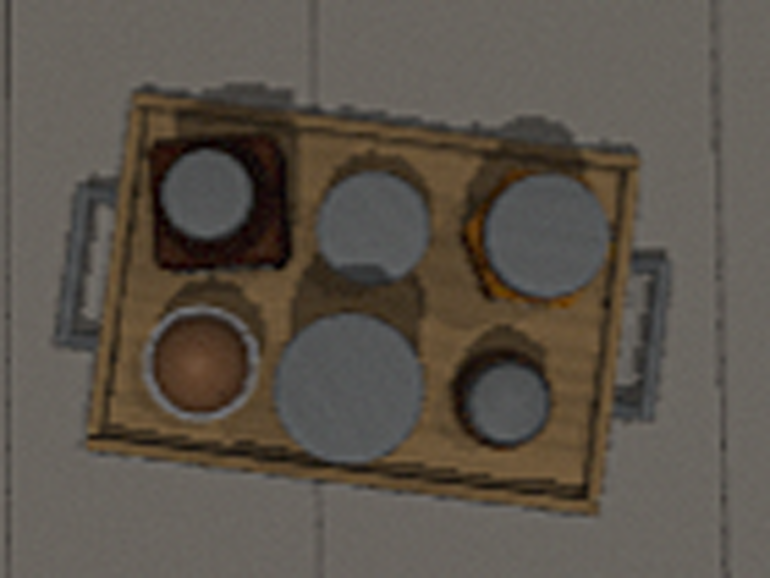

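View pics/b_s.png

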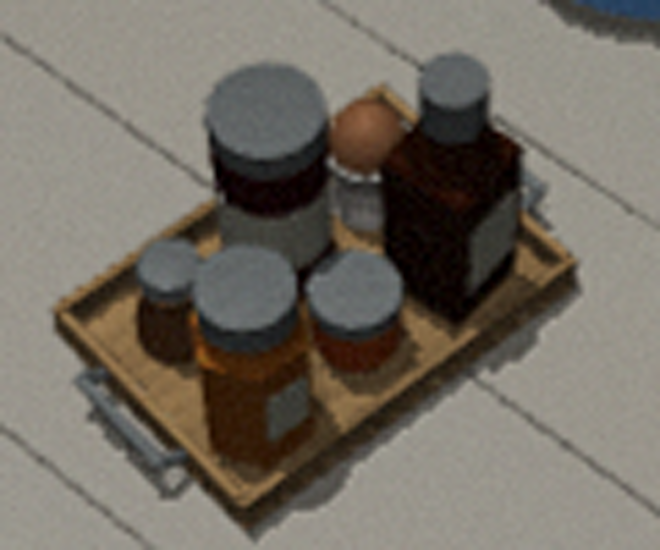

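Run:
```python
from rig import *
from h import *
T=read_camera("top");S=read_camera("scene")
def u(X,o): return (np.array(X,float)+.5)/5.5-.5+np.array(o)
L=dict(bottle=((207,194),(455,80),.158),portion=((373,227),(357,285),.052),honey=((547,235),(246,290),.118),jam=((349,388),(268,108),.126),salt=((507,402),(172,266),.066),egg=((201,365),None,.045))
for n,(a,b,z) in L.items():
    ua=u(a,(180,160)); print(n,onz(T,ua,z)[0].round(4), *( [onz(S,u(b,(180,120)),z)[0].round(4), tri([T,S],[ua,u(b,(180,120))]).round(4)] if b else []))
c=np.array([onz(T,u(a,(180,160)),.024)[0][:2] for a in ((135,92),(637,156),(598,512),(90,442))])
print(c.round(4),c.mean(0).round(4)); 
for i in range(4):
    d=c[(i+1)%4]-c[i]; print(np.linalg.norm(d).round(4),np.degrees(np.arctan2(d[1],d[0])).round(2))
# board and plate crops, big
for n,x0,y0,x1,y1 in (("board",340,170,450,330),("plate",60,180,165,280)):
    cv2.imwrite(f"pics/c_{n}.png",cv2.resize(T["pixels"][y0:y1,x0:x1,::-1],None,fx=3.7,fy=3.7,interpolation=cv2.INTER_CUBIC))
s=silhouettes(T,"board")[0]["region"].astype(np.uint8); cs=max(cv2.findContours(s,0,2)[0],key=cv2.contourArea)
h=cv2.erode(s,np.ones((31,31)));h=cv2.dilate(h,np.ones((31,31)))
print(cv2.minAreaRect(cs), )
s=silhouettes(T,"plate")[0]["region"].astype(np.uint8); cs=max(cv2.findContours(s,0,2)[0],key=cv2.contourArea)
e=cv2.fitEllipse(cs);print(e,onz(T,e[0],.016))
```

```text
bottle [0.5749 0.0741 0.158 ] [0.5752 0.0736 0.158 ] [0.5749 0.0741 0.1572]
portion [0.5668 0.0152 0.052 ] [0.5656 0.0165 0.052 ] [0.5667 0.0153 0.0544]
honey [ 0.5605 -0.0485  0.118 ] [ 0.5616 -0.0501  0.118 ] [ 0.5605 -0.0488  0.1155]
jam [0.5054 0.0251 0.126 ] [0.5051 0.0258 0.126 ] [0.5056 0.0252 0.127 ]
salt [ 0.4975 -0.0361  0.066 ] [ 0.5   -0.039  0.066] [ 0.4972 -0.0365  0.0607]
egg [0.5128 0.0843 0.045 ]
[[ 0.6243  0.1121]
 [ 0.5957 -0.0937]
 [ 0.4507 -0.0752]
 [ 0.4815  0.1312]] [0.5381 0.0186]
0.2078 -97.9
0.1462 172.75
0.2086 81.53
0.1441 -7.59
((396.6650390625, 254.48788452148438), (136.8182373046875, 67.82144165039062), 82.61395263671875)
((110.52290344238281, 230.3623809814453), (69.35596466064453, 72.46206665039062), 10.388041496276855) [[0.50354655 0.32856104 0.016     ]]
```

View pics/c_board.png

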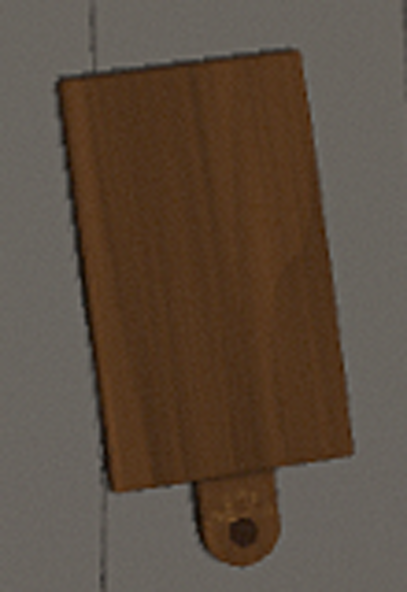

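View pics/c_plate.png

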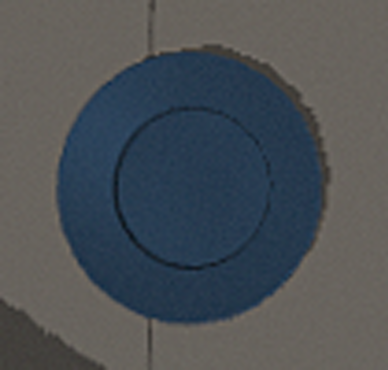

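```bash
cat >> h.py <<'E'
YAW=82.2  # tool x heading (tray +y)
def go(x,y,z=None,yaw=YAW,s=None):
    "report shift in CURRENT tool axes (cm) and yaw/tilt to fix"
    from rig import read_state
    s=s or read_state(); q=s["tool_rot"]; r=R.from_quat([q[1],q[2],q[3],q[0]])
    p=np.array(s["tool_pos"]); t=np.array([x,y,p[2] if z is None else z])
    c,n=np.cos(np.radians(yaw)),np.sin(np.radians(yaw))
    tgt=R.from_matrix(np.array([[c,n,0],[n,-c,0],[0,0,-1]]))
    print("t",round(s["time_s"],2),"pos",p.round(4),"w",round(s["gripper_width"],4),"F",np.round(s["wrist_force"],2))
    print("shift in cur axes cm",(r.inv().apply(t-p)*100).round(2),"in target axes",(tgt.inv().apply(t-p)*100).round(2),"rot deg",np.degrees((r.inv()*tgt).as_rotvec()).round(2))
E
python3 - <<'E'
from rig import *
from h import *
T=read_camera("top");S=read_camera("scene")
f=lambda X,o:(np.array(X,float)+.5)/3.7-.5+np.array(o)
c=np.array([onz(T,f(a,(340,170)),.015)[0][:2] for a in ((58,80),(298,50),(353,452),(115,492))])
print(c.round(4),c.mean(0))
for i in range(4):
    d=c[(i+1)%4]-c[i]; print(np.linalg.norm(d).round(4),np.degrees(np.arctan2(d[1],d[0])).round(2))
print("well",onz(T,f((193,188),(60,180)),.006),"rim",onz(T,f((191,186.5),(60,180)),.018))
for a,b in(((193,107),(193,269)),((115,188),(271,188))): print(onz(T,f(a,(60,180)),.006),onz(T,f(b,(60,180)),.006))
go(.5752,.074)
cv2.imwrite("pics/c_pl2.png",cv2.resize(S["pixels"][70:140,255:345,::-1],None,fx=6,fy=6,interpolation=cv2.INTER_CUBIC))
E
```

```text
[[ 0.5872 -0.2331]
 [ 0.6042 -0.3894]
 [ 0.3503 -0.4191]
 [ 0.3319 -0.2639]] [ 0.46842375 -0.32637551]
0.1573 -83.78
0.2556 -173.34
0.1563 96.77
0.2571 6.89
well [[0.5030694  0.32871977 0.006     ]] rim [[0.50433329 0.32620478 0.018     ]]
[[0.5536077  0.32903409 0.006     ]] [[0.45268881 0.32866163 0.006     ]]
[[0.50308504 0.37914412 0.006     ]] [[0.50296692 0.27899912 0.006     ]]
t 2.05 pos [0.2232 0.5027 0.2313] w 0.0853 F [-0.39  0.64 -0.63]
shift in cur axes cm [-24.9   49.57  -0.  ] in target axes [-37.69  40.7    0.  ] rot deg [  0.    -0.   -16.14]
```

View pics/c_pl2.png

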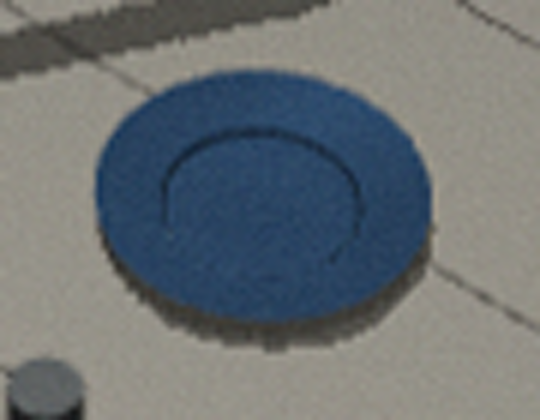

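The pictures show the bottle far-left (218,195), portion jar (247,201), honey jar far-right (279,203) and jam jar near-middle (243,231). The egg cup is at (217,226) and the salt shaker at (271,232). The board is around (393,245) and the plate around (112,231). I'm moving above the bottle first.

Emit:
arm_command:
  moves:
    - [[0.75,0,0,0,0,0,-5.4],[0.75,0,0,0,0,0,-5.4],[0.75,-1,1.1,0,0,0,-5.34],[0.75,-2,2.2,0,0,0,0],[0.75,-2,2.2,0,0,0,0],[0.75,-2,2.2,0,0,0,0],[0.75,-2,2.2,0,0,0,0],[0.75,-2,2.2,0,0,0,0],[0.75,-2,2.2,0,0,0,0],[0.75,-2,2.2,0,0,0,0],[0.75,-2,2.2,0,0,0,0],[0.75,-2,2.2,0,0,0,0],[0.75,-2,2.2,0,0,0,0],[0.75,-2,2.2,0,0,0,0],[0.75,-2,2.2,0,0,0,0],[0.75,-2,2.2,0,0,0,0],[0.75,-2,2.2,0,0,0,0],[0.75,-2,2.2,0,0,0,0],[0.75,-1,1,0,0,0,0],[0.75,0,0,0,0,0,0]]
  squeeze: 40

```text
time_s: 3.72
tool_pos: [0.5278, 0.1348, 0.2308]
tool_rot: [0.0, 0.755, 0.656, -0.0]
wrist_force: [-0.7, 0.8, -1.0]
gripper_width: 0.0641
```

Run:
```python
from h import *
go(.5752,.074)
```

```text
t 3.72 pos [0.5278 0.1348 0.2308] w 0.0641 F [-0.69  0.83 -0.98]
shift in cur axes cm [-5.36  5.54  0.  ] in target axes [-5.38  5.52  0.  ] rot deg [-0.01  0.05 -0.23]
```

Emit:
arm_command:
  moves:
    - [[0.75,-1.6,1.6,0,0,0,0],[0.75,-1.8,1.9,0.8,0,0,0],[0.75,-1.38,1.4,1.5,0,0,0],[0.75,-0.6,0.6,1.5,0,0,0],[0.75,0,0,1,0,0,0],[0.75,0,0,0,0,0,0]]

```text
time_s: 4.22
tool_pos: [0.5715, 0.0773, 0.1801]
tool_rot: [-0.002, 0.753, 0.658, -0.002]
wrist_force: [-0.4, 0.6, -0.1]
gripper_width: 0.064
```

Run:
```python
from rig import *
from h import *
go(.5752,.074)
W=read_camera("wrist");T=read_camera("top")
cv2.imwrite("pics/d_w.png",W["pixels"][:,:,::-1]);cv2.imwrite("pics/d_t.png",T["pixels"][:,:,::-1])
for n in("syrup_bottle",):
    print(search_frame(W,n)[:1])
p=np.array(read_state()["tool_pos"])
print("cap circle exp",proj(W,[[.5749+.016*np.cos(a),.0741+.016*np.sin(a),.158] for a in np.arange(0,6.3,1.57)]).round(1),proj(W,[p-[0,0,0]]).round(1))
```

```text
t 4.22 pos [0.5715 0.0773 0.1801] w 0.064 F [-0.43  0.64 -0.11]
shift in cur axes cm [-0.28  0.41 -0.  ] in target axes [-0.28  0.41  0.  ] rot deg [-0.38  0.    0.02]
[]
cap circle exp [[256.6 262.2]
 [281.  233.4]
 [248.6 210.4]
 [224.6 240.4]
 [256.5 262.2]] [[258.9 256. ]]
```

View pics/d_w.png

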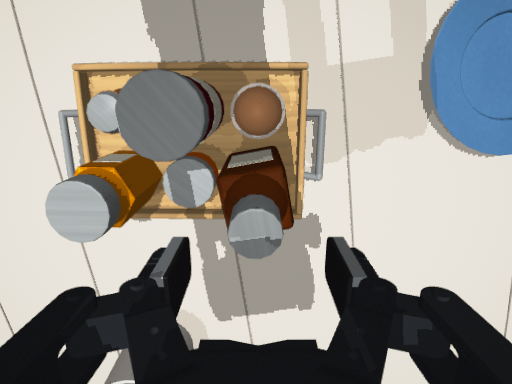

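Run:
```python
from rig import *
from h import *
W=read_camera("wrist")
go(.5752,.074)
cv2.imwrite("pics/e_w.png",cv2.resize(W["pixels"][150:350,140:380,::-1],None,fx=3.3,fy=3,interpolation=cv2.INTER_CUBIC)[:600])
p=np.array(read_state()["tool_pos"])
print(proj(W,[[.5749,.0741,.158],p,p+[0,0,.0187]]).round(1))
```

```text
t 4.42 pos [0.5736 0.0776 0.1848] w 0.0641 F [0.09 0.01 0.8 ]
shift in cur axes cm [-0.34  0.21  0.  ] in target axes [-0.34  0.21  0.  ] rot deg [ 0.11 -0.05  0.09]
[[251.6 230.9]
 [257.4 250. ]
 [257.4 270.1]]
```

View pics/e_w.png

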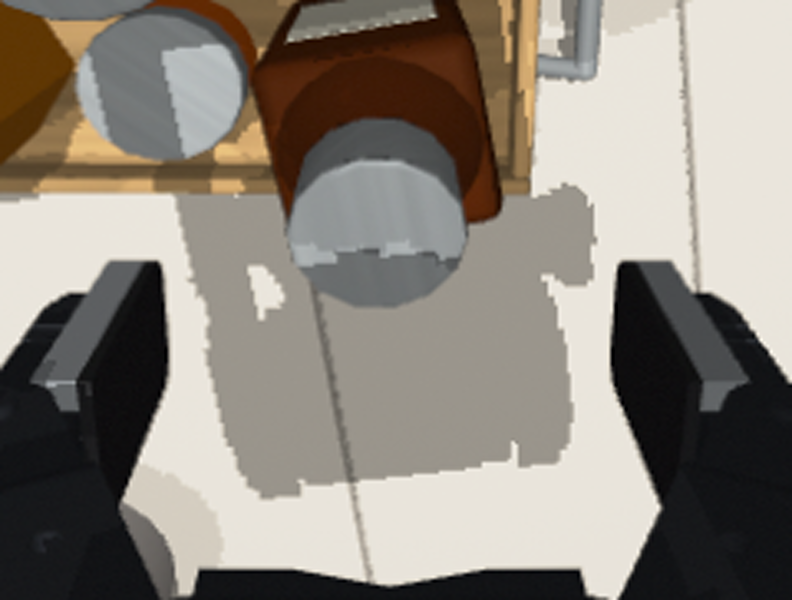

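Emit:
arm_command:
  moves:
    - [[0.75,-0.2,0,0.5,0,0,0],[0.75,0,0,1,0,0,0],[0.75,0,0,1.2,0,0,0],[0.75,0,0,1.2,0,0,0],[0.75,0,0,1,0,0,0],[0.75,0,0,0.6,0,0,0],[0.75,0,0,0.5,0,0,0],[0.75,0,0,0,0,0,0],[0.75,0,0,0,0,0,0]]

```text
time_s: 5.17
tool_pos: [0.5733, 0.0744, 0.1231]
tool_rot: [-0.0, 0.754, 0.657, -0.0]
wrist_force: [0.9, -0.1, 0.1]
gripper_width: 0.064
```

Run:
```python
from rig import *
from h import *
W=read_camera("wrist")
go(.573,.0756)
cv2.imwrite("pics/f_w.png",cv2.resize(W["pixels"][150:350,140:380,::-1],None,fx=3.3,fy=3,interpolation=cv2.INTER_CUBIC)[:600])
```

```text
t 5.22 pos [0.5737 0.0745 0.1237] w 0.0642 F [-0.1  -0.47  0.7 ]
shift in cur axes cm [ 0.1  -0.08 -0.  ] in target axes [ 0.1  -0.08  0.  ] rot deg [ 0.05 -0.01 -0.  ]
```

View pics/f_w.png

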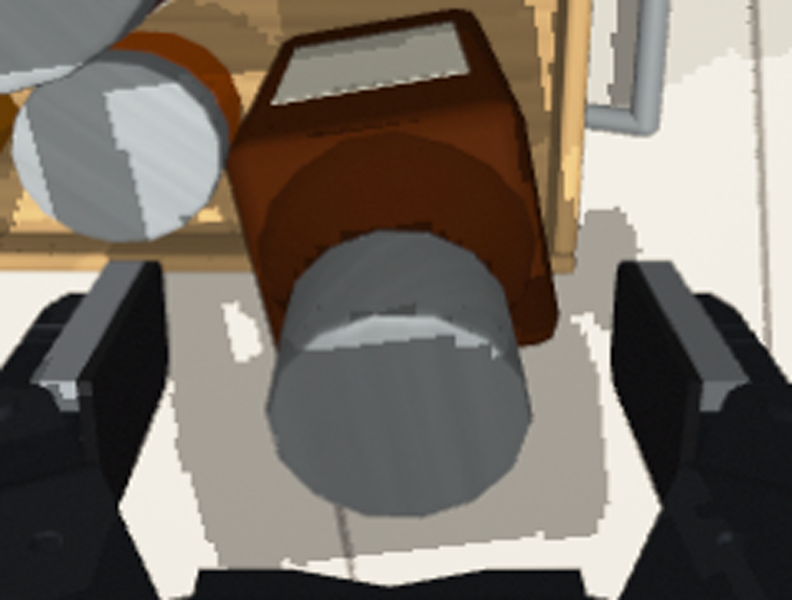

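Emit:
arm_command:
  moves:
    - [[0.7,0.12,-0.05,0,0,0,0],[0.5,0,0,0,0,0,0],[0.4,0,0,0,0,0,0],[0.2,0,0,0,0,0,0],[0.2,0,0,0,0,0,0],[0.2,0,0,0,0,0,0]]
  squeeze: 45

```text
time_s: 5.72
tool_pos: [0.5735, 0.0757, 0.1241]
tool_rot: [0.001, 0.754, 0.657, 0.001]
wrist_force: [0.1, -1.0, 2.3]
gripper_width: 0.0312
```

Run:
```python
from rig import *
from h import *
W=read_camera("wrist")
go(.573,.0756)
cv2.imwrite("pics/g_w.png",W["pixels"][:,:,::-1])
```

```text
t 5.77 pos [0.5735 0.0757 0.1241] w 0.0308 F [-0.97 -1.23  3.21]
shift in cur axes cm [-0.01 -0.04 -0.  ] in target axes [-0.01 -0.04  0.  ] rot deg [ 0.09 -0.01  0.  ]
```

View pics/g_w.png

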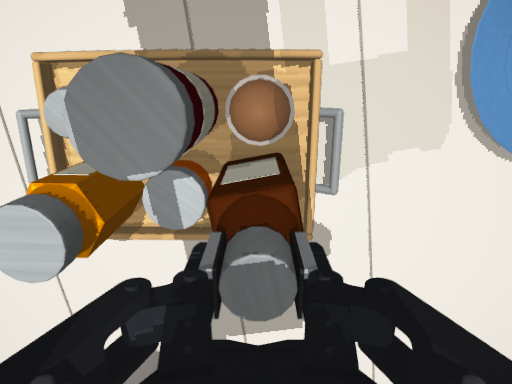

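Emit:
arm_command:
  moves:
    - [[0.2,0,0,-0.2,0,0,0],[0.2,0,0,-0.5,0,0,0],[0.2,0,0,-0.9,0,0,0],[0.2,0,0,-1.4,0,0,0],[0.2,0,0,-1.8,0,0,0],[0.2,0,0,-2,0,0,0],[0.2,0,0,-2,0,0,0],[0.2,0,0,-1.8,0,0,0],[0.2,0,0,-1.4,0,0,0],[0.2,0,0,-0.9,0,0,0],[0.2,0,0,-0.5,0,0,0],[0.2,0,0,0,0,0,0]]

```text
time_s: 6.77
tool_pos: [0.5733, 0.0757, 0.2585]
tool_rot: [0.001, 0.754, 0.657, 0.001]
wrist_force: [0.5, 0.9, -3.2]
gripper_width: 0.0308
```

Run:
```python
from rig import *
from h import *
W=read_camera("wrist")
go(.548,-.317)
cv2.imwrite("pics/h_w.png",W["pixels"][:,:,::-1])
```

```text
t 6.82 pos [0.573  0.0757 0.2572] w 0.0307 F [ 0.11 -0.37 -2.53]
shift in cur axes cm [-39.25   2.85  -0.  ] in target axes [-39.25   2.86   0.  ] rot deg [-0.01 -0.    0.  ]
```

View pics/h_w.png

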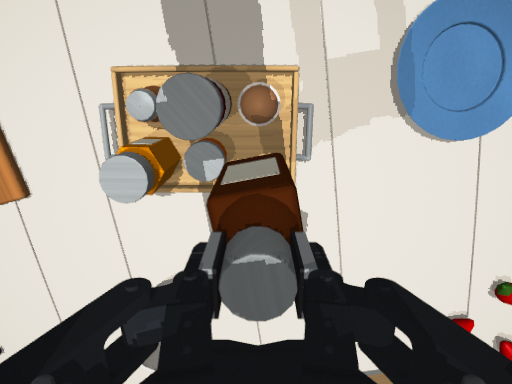

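Emit:
arm_command:
  moves:
    - [[0.2,-0.5,0,0,0,0,0],[0.2,-1,0.1,0,0,0,0],[0.2,-1.6,0.1,0,0,0,0],[0.2,-2.2,0.2,0,0,0,0],[0.2,-2.6,0.2,0,0,0,0],[0.2,-2.6,0.2,0,0,0,0],[0.2,-2.6,0.2,0,0,0,0],[0.2,-2.6,0.2,0,0,0,0],[0.2,-2.6,0.2,0,0,0,0],[0.2,-2.6,0.2,0,0,0,0],[0.2,-2.6,0.2,0,0,0,0],[0.2,-2.6,0.2,0,0,0,0],[0.2,-2.6,0.2,0,0,0,0],[0.2,-2.6,0.2,0,0,0,0],[0.2,-2.6,0.2,0,0,0,0],[0.2,-2.2,0.1,0,0,0,0],[0.2,-1.6,0.1,0,0,0,0],[0.2,-1,0.06,0,0,0,0],[0.2,-0.5,0,0,0,0,0],[0.2,0,0,0,0,0,0]]

```text
time_s: 8.48
tool_pos: [0.5477, -0.3172, 0.2567]
tool_rot: [-0.001, 0.754, 0.657, -0.0]
wrist_force: [0.6, 0.3, -3.7]
gripper_width: 0.0311
```

Emit:
arm_command:
  moves:
    - [[0.2,0,0,0.4,0,0,0],[0.2,0,0,0.9,0,0,0],[0.2,0,0,1.4,0,0,0],[0.2,0,0,1.7,0,0,0],[0.2,0,0,1.7,0,0,0],[0.2,0,0,1.7,0,0,0],[0.2,0,0,1.4,0,0,0],[0.2,0,0,1,0,0,0],[0.2,0,0,0.6,0,0,0],[0.2,0,0,0.4,0,0,0],[0.2,0,0,0,0,0,0],[0.2,0,0,0,0,0,0]]

```text
time_s: 9.48
tool_pos: [0.5485, -0.3165, 0.146]
tool_rot: [0.001, 0.753, 0.657, 0.0]
wrist_force: [-0.2, -0.2, -2.3]
gripper_width: 0.0308
```

Run:
```python
from rig import *
from h import *
W=read_camera("scene")
go(.548,-.317,.133)
cv2.imwrite("pics/i_s.png",cv2.resize(W["pixels"][150:310,40:260,::-1],None,fx=3.6,fy=3.6))
```

```text
t 9.53 pos [ 0.5487 -0.3168  0.1465] w 0.0308 F [-0.21  0.26 -2.67]
shift in cur axes cm [-0.03 -0.07  1.35] in target axes [-0.03 -0.06  1.35] rot deg [0.11 0.05 0.01]
```

View pics/i_s.png

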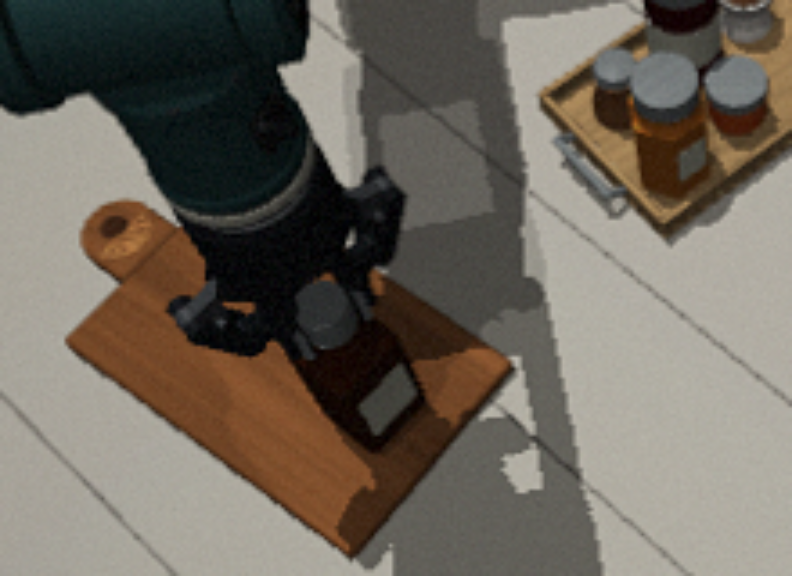

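Emit:
arm_command:
  moves:
    - [[0.2,0,0,0.4,0,0,0],[0.2,0,0,0.4,0,0,0],[0.2,0,0,0.2,0,0,0],[0.2,0,0,0.1,0,0,0],[0.2,0,0,0.1,0,0,0],[0.2,0,0,0.05,0,0,0],[0.2,0,0,0.05,0,0,0],[0.2,0,0,0,0,0,0],[0.2,0,0,0,0,0,0]]

```text
time_s: 10.28
tool_pos: [0.5483, -0.3166, 0.1332]
tool_rot: [0.0, 0.754, 0.657, 0.0]
wrist_force: [-1.1, 1.6, 2.6]
gripper_width: 0.0306
```

Emit:
arm_command:
  moves:
    - [[0.37,0,0,0,0,0,0],[0.42,0,0,0,0,0,0],[0.5,0,0,0,0,0,0],[0.65,0,0,0,0,0,0],[0.75,0,0,0,0,0,0],[0.75,0,0,-0.8,0,0,0],[0.75,0,0,-1.5,0,0,0],[0.75,0,0,-2.2,0,0,0],[0.8,0,0,-2.2,0,0,0],[0.9,0,0,-1.5,0,0,0],[0.95,0,0,-0.5,0,0,0],[0.95,0,0,0,0,0,0]]

```text
time_s: 11.28
tool_pos: [0.549, -0.3171, 0.222]
tool_rot: [0.002, 0.754, 0.657, 0.001]
wrist_force: [0.1, 0.8, -0.6]
gripper_width: 0.081
```

Run:
```python
from rig import *
from h import *
W=read_camera("scene")
go(.5055,.0252,.20)
cv2.imwrite("pics/j_s.png",cv2.resize(W["pixels"][150:310,40:260,::-1],None,fx=3.6,fy=3.6))
```

```text
t 11.33 pos [ 0.5483 -0.3167  0.22  ] w 0.0812 F [ 0.37 -1.28 -0.53]
shift in cur axes cm [33.29 -8.89  1.97] in target axes [33.29 -8.89  2.  ] rot deg [0.08 0.04 0.01]
```

View pics/j_s.png

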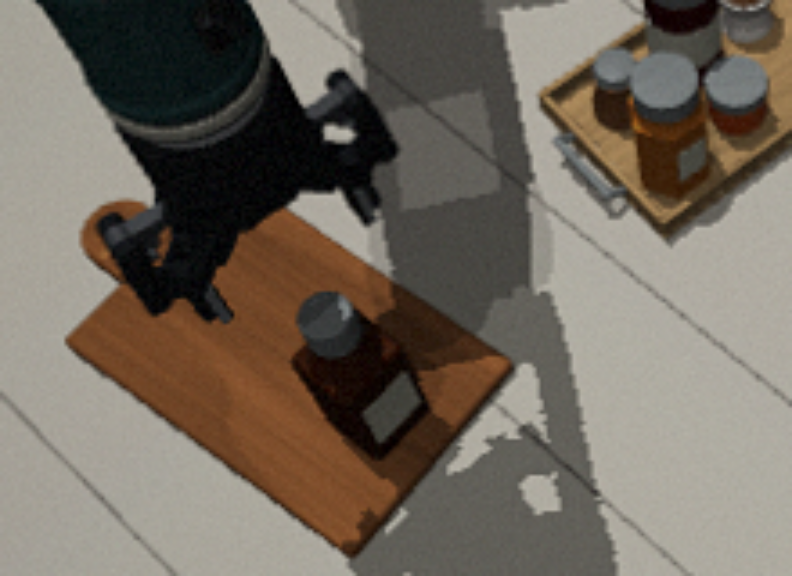

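Emit:
arm_command:
  moves:
    - [[0.95,1,-0.3,0,0,0,0],[0.95,2,-0.5,0,0,0,0],[0.95,2.73,-0.73,0,0,0,0],[0.95,2.73,-0.73,0,0,0,0],[0.95,2.73,-0.73,0,0,0,0],[0.95,2.73,-0.73,0,0,0,0],[0.95,2.73,-0.73,0,0,0,0],[0.95,2.73,-0.73,0,0,0,0],[0.95,2.73,-0.73,0,0,0,0],[0.95,2.73,-0.73,0,0,0,0],[0.95,2.73,-0.73,0,0,0,0],[0.95,2.73,-0.73,0.3,0,0,0],[0.95,2,-0.5,0.8,0,0,0],[0.95,1,-0.3,0.8,0,0,0],[0.95,0,0,0.5,0,0,0],[0.95,0,0,0.5,0,0,0],[0.95,0,0,0.5,0,0,0],[0.95,0,0,0.5,0,0,0],[0.95,0,0,0,0,0,0],[0.95,0,0,0,0,0,0]]

```text
time_s: 13.0
tool_pos: [0.5051, 0.0245, 0.1799]
tool_rot: [-0.0, 0.754, 0.657, -0.0]
wrist_force: [1.0, -0.0, 0.1]
gripper_width: 0.081
```

Run:
```python
from rig import *
from h import *
W=read_camera("wrist")
go(.5055,.0252,.20)
cv2.imwrite("pics/k_w.png",W["pixels"][:,:,::-1])
p=np.array(read_state()["tool_pos"])
print(proj(W,[[.5055,.0252,.126],p,p+[0,0,.0187]]).round(1))
```

```text
t 13.05 pos [0.5054 0.0247 0.1804] w 0.0812 F [ 0.42 -0.28 -0.2 ]
shift in cur axes cm [ 0.05  0.01 -1.96] in target axes [ 0.05  0.01 -1.96] rot deg [ 0.01 -0.   -0.07]
[[258.7 211.1]
 [257.9 249.8]
 [257.9 269.7]]
```

View pics/k_w.png

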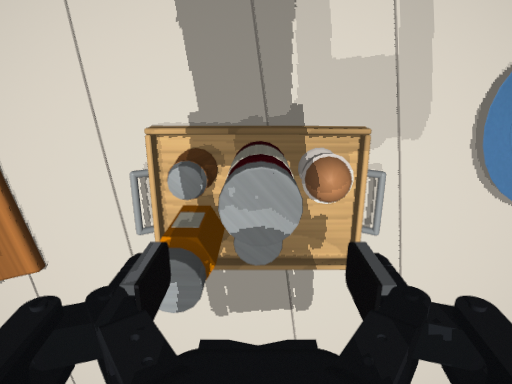

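Emit:
arm_command:
  moves:
    - [[0.95,0.15,0,0.5,0,0,0],[0.95,0,0,1,0,0,0],[0.95,0,0,1.3,0,0,0],[0.95,0,0,1.3,0,0,0],[0.95,0,0,1.2,0,0,0],[0.95,0,0,1,0,0,0],[0.95,0,0,0.8,0,0,0],[0.95,0,0,0.5,0,0,0],[0.95,0,0,0.3,0,0,0],[0.95,0,0,0,0,0,0],[0.95,0,0,0,0,0,0]]

```text
time_s: 13.97
tool_pos: [0.5057, 0.0269, 0.1017]
tool_rot: [0.0, 0.754, 0.657, 0.0]
wrist_force: [-0.3, 0.0, 0.1]
gripper_width: 0.0809
```

Run:
```python
from rig import *
from h import *
W=read_camera("wrist")
go(.5055,.0252,.09)
cv2.imwrite("pics/l_w.png",W["pixels"][:,:,::-1])
```

```text
t 14.02 pos [0.5059 0.0269 0.102 ] w 0.0807 F [-0.2   0.13 -0.73]
shift in cur axes cm [-0.18 -0.01  1.2 ] in target axes [-0.18 -0.01  1.2 ] rot deg [ 0.08 -0.01  0.  ]
```

View pics/l_w.png

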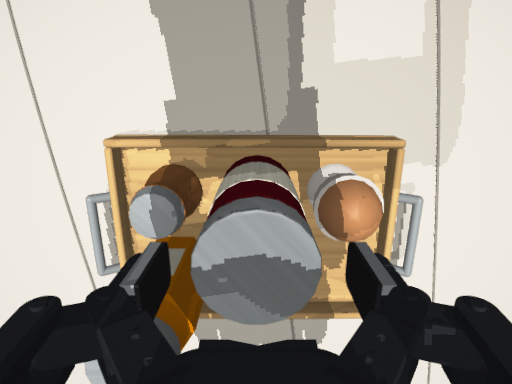

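Emit:
arm_command:
  moves:
    - [[0.95,0,0,0.5,0,0,0],[0.95,0,0,0.5,0,0,0],[0.85,0,0,0.2,0,0,0],[0.75,0,0,0,0,0,0],[0.68,0,0,0,0,0,0],[0.5,0,0,0,0,0,0],[0.5,0,0,0,0,0,0],[0.5,0,0,0,0,0,0]]

```text
time_s: 14.68
tool_pos: [0.5055, 0.0268, 0.0894]
tool_rot: [0.0, 0.754, 0.657, 0.0]
wrist_force: [0.0, -0.7, 0.5]
gripper_width: 0.055
```

Run:
```python
from rig import *
from h import *
W=read_camera("wrist")
go(.4685,-.3264)
cv2.imwrite("pics/m_w.png",W["pixels"][:,:,::-1])
```

```text
t 14.73 pos [0.5055 0.0268 0.0894] w 0.0549 F [ 0.54 -0.79 -1.2 ]
shift in cur axes cm [-35.5    1.13   0.  ] in target axes [-35.5    1.13   0.  ] rot deg [ 0.02  0.01 -0.  ]
```

View pics/m_w.png

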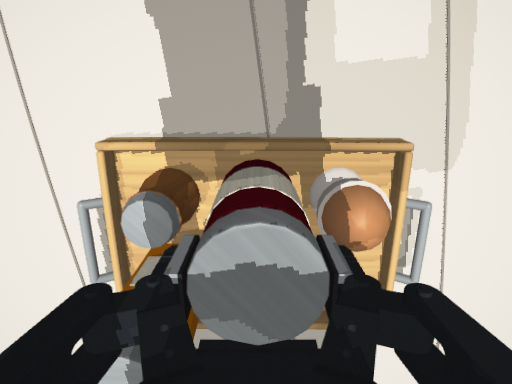

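Emit:
arm_command:
  moves:
    - [[0.5,0,0,-0.2,0,0,0],[0.5,0,0,-0.5,0,0,0],[0.5,0,0,-0.9,0,0,0],[0.5,0,0,-1.4,0,0,0],[0.5,0,0,-1.8,0,0,0],[0.5,0,0,-2,0,0,0],[0.5,0,0,-2,0,0,0],[0.5,0,0,-1.8,0,0,0],[0.5,0,0,-1.4,0,0,0],[0.5,0,0,-0.9,0,0,0],[0.5,0,0,-0.5,0,0,0],[0.5,0,0,0,0,0,0]]

```text
time_s: 15.73
tool_pos: [0.5058, 0.0269, 0.2246]
tool_rot: [0.001, 0.754, 0.657, 0.001]
wrist_force: [0.6, 0.1, -2.6]
gripper_width: 0.0552
```

Emit:
arm_command:
  moves:
    - [[0.5,-0.5,0,0,0,0,0],[0.5,-1,0,0,0,0,0],[0.5,-1.6,0,0,0,0,0],[0.5,-2.2,0.1,0,0,0,0],[0.5,-2.5,0.1,0,0,0,0],[0.5,-2.5,0.1,0,0,0,0],[0.5,-2.5,0.1,0,0,0,0],[0.5,-2.5,0.1,0,0,0,0],[0.5,-2.5,0.1,0,0,0,0],[0.5,-2.5,0.1,0,0,0,0],[0.5,-2.5,0.1,0,0,0,0],[0.5,-2.5,0.1,0,0,0,0],[0.5,-2.5,0.1,0,0,0,0],[0.5,-2.5,0.1,0,0,0,0],[0.5,-2,0.05,0,0,0,0],[0.5,-1.6,0,0,0,0,0],[0.5,-1,0,0,0,0,0],[0.5,-0.6,0,0,0,0,0],[0.5,0,0,0,0,0,0],[0.5,0,0,0,0,0,0]]

```text
time_s: 17.4
tool_pos: [0.4686, -0.3258, 0.2231]
tool_rot: [-0.001, 0.753, 0.658, 0.0]
wrist_force: [0.1, -0.9, -4.2]
gripper_width: 0.0548
```

Run:
```python
from rig import *
from h import *
W=read_camera("scene")
go(.4685,-.3264,.0984)
cv2.imwrite("pics/n_s.png",cv2.resize(W["pixels"][150:310,40:260,::-1],None,fx=3.6,fy=3.6))
```

```text
t 17.45 pos [ 0.4687 -0.3254  0.2232] w 0.0553 F [-0.33  0.94 -3.95]
shift in cur axes cm [-1.100e-01 -1.000e-02  1.248e+01] in target axes [-1.000e-01 -1.000e-02  1.248e+01] rot deg [-0.01 -0.06  0.06]
```

View pics/n_s.png

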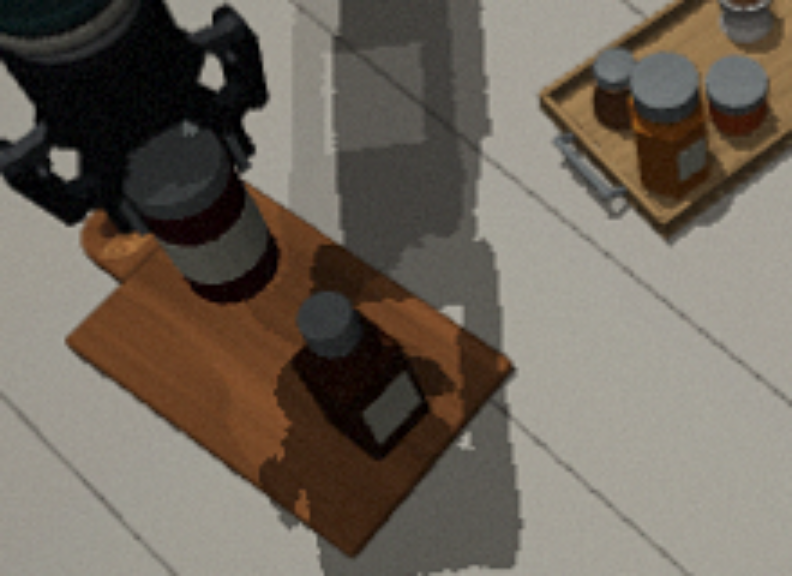

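Emit:
arm_command:
  moves:
    - [[0.5,-0.05,0,0.4,0,0,0],[0.5,-0.05,0,0.9,0,0,0],[0.5,0,0,1.4,0,0,0],[0.5,0,0,1.8,0,0,0],[0.5,0,0,1.8,0,0,0],[0.5,0,0,1.8,0,0,0],[0.5,0,0,1.4,0,0,0],[0.5,0,0,1,0,0,0],[0.5,0,0,0.7,0,0,0],[0.5,0,0,0.4,0,0,0],[0.5,0,0,0.3,0,0,0],[0.5,0,0,0.2,0,0,0],[0.5,0,0,0.1,0,0,0],[0.5,0,0,0.1,0,0,0],[0.5,0,0,0.05,0,0,0],[0.5,0,0,0.05,0,0,0],[0.5,0,0,0,0,0,0],[0.5,0,0,0,0,0,0]]

```text
time_s: 18.95
tool_pos: [0.4685, -0.3274, 0.0995]
tool_rot: [0.0, 0.754, 0.657, 0.0]
wrist_force: [-0.5, -0.4, -3.8]
gripper_width: 0.0548
```

Run:
```python
from rig import *
from h import *
go(.4685,-.3264,.0984)
```

```text
t 18.95 pos [ 0.4685 -0.3274  0.0995] w 0.0548 F [-0.45 -0.41 -3.75]
shift in cur axes cm [ 0.1  -0.01  0.11] in target axes [ 0.1  -0.01  0.11] rot deg [0.02 0.   0.  ]
```

Emit:
arm_command:
  moves:
    - [[0.5,0,0,0.05,0,0,0],[0.5,0,0,0.05,0,0,0],[0.5,0,0,0.05,0,0,0],[0.5,0,0,0,0,0,0]]

```text
time_s: 19.28
tool_pos: [0.4687, -0.3275, 0.0984]
tool_rot: [0.0, 0.754, 0.657, 0.0]
wrist_force: [-0.2, 0.5, -1.4]
gripper_width: 0.0547
```

Contact starting (force −3.8 → −1.4); a hair more, then release and rise.

Emit:
arm_command:
  moves:
    - [[0.5,0,0,0.04,0,0,0],[0.5,0,0,0,0,0,0],[0.65,0,0,0,0,0,0],[0.7,0,0,0,0,0,0],[0.75,0,0,0,0,0,0],[0.85,0,0,0,0,0,0],[0.95,0,0,0,0,0,0],[0.95,0,0,-0.8,0,0,0],[0.95,0,0,-1.6,0,0,0],[0.95,0,0,-2.4,0,0,0],[0.95,0,0,-2.4,0,0,0],[0.95,0,0,-1.6,0,0,0],[0.9,0,0,-1,0,0,0],[0.85,0,0,-0.5,0,0,0],[0.85,0,0,0,0,0,0]]

```text
time_s: 20.53
tool_pos: [0.4688, -0.3276, 0.2017]
tool_rot: [0.001, 0.754, 0.657, 0.0]
wrist_force: [0.4, 0.2, -0.4]
gripper_width: 0.0727
```

Run:
```python
from rig import *
from h import *
W=read_camera("scene")
go(.5605,-.0488,.19)
cv2.imwrite("pics/o_s.png",cv2.resize(W["pixels"][150:310,40:260,::-1],None,fx=3.6,fy=3.6))
```

```text
t 20.58 pos [ 0.4684 -0.3273  0.2003] w 0.0729 F [ 0.25 -0.7   0.64]
shift in cur axes cm [28.84  5.35  1.03] in target axes [28.84  5.35  1.03] rot deg [-0.   -0.01 -0.  ]
```

View pics/o_s.png

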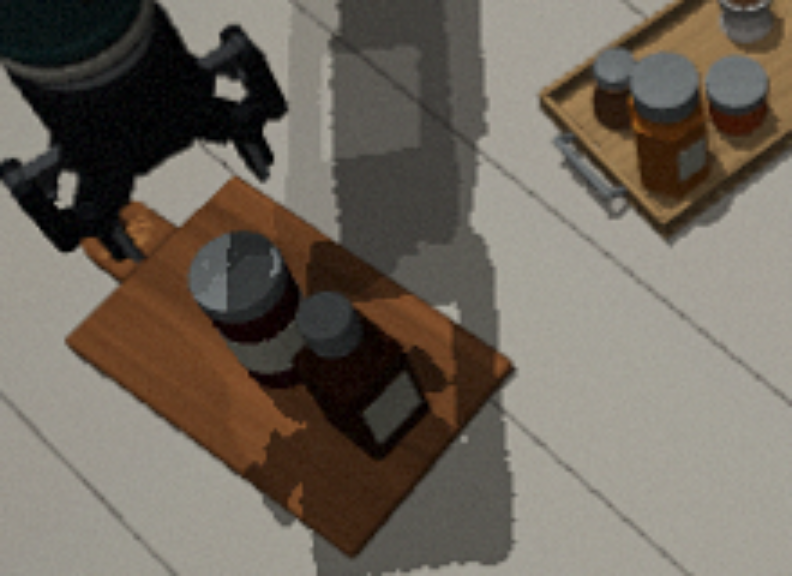

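Emit:
arm_command:
  moves:
    - [[0.85,1,0.2,0,0,0,0],[0.85,2,0.4,0,0,0,0],[0.85,2.6,0.48,0,0,0,0],[0.85,2.6,0.48,0,0,0,0],[0.85,2.6,0.48,0,0,0,0],[0.85,2.6,0.48,0,0,0,0],[0.85,2.6,0.48,0,0,0,0],[0.85,2.6,0.48,0,0,0,0],[0.85,2.6,0.48,0,0,0,0],[0.85,2.6,0.48,0,0,0,0],[0.85,2.6,0.48,0.3,0,0,0],[0.85,1.6,0.3,0.6,0,0,0],[0.85,0.84,0.13,0.8,0,0,0],[0.85,0,0,0.8,0,0,0],[0.85,0,0,0.5,0,0,0],[0.85,0,0,0,0,0,0],[0.85,0,0,0,0,0,0]]

```text
time_s: 22.0
tool_pos: [0.5599, -0.0499, 0.1695]
tool_rot: [-0.001, 0.754, 0.657, -0.001]
wrist_force: [-0.4, -0.2, 0.4]
gripper_width: 0.0725
```

Run:
```python
from rig import *
from h import *
W=read_camera("wrist")
go(.5605,-.0488,.088)
cv2.imwrite("pics/p_w.png",W["pixels"][:,:,::-1])
print(proj(W,[[.5605,-.0488,.118]]).round(1))
```

```text
t 22.05 pos [ 0.5603 -0.0499  0.1702] w 0.0726 F [0.12 0.41 0.67]
shift in cur axes cm [0.11 0.01 8.22] in target axes [0.11 0.   8.22] rot deg [-0.02  0.01 -0.1 ]
[[259.4 212.7]]
```

View pics/p_w.png

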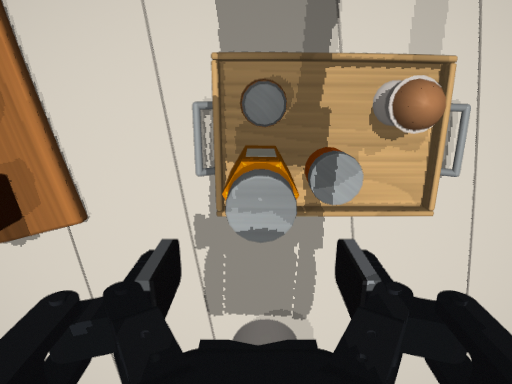

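Emit:
arm_command:
  moves:
    - [[0.85,0.2,-0.1,0.5,0,0,0],[0.85,0,0,1,0,0,0],[0.85,0,0,1.3,0,0,0],[0.85,0,0,1.3,0,0,0],[0.85,0,0,1.2,0,0,0],[0.85,0,0,0.9,0,0,0],[0.85,0,0,0.6,0,0,0],[0.85,0,0,0.4,0,0,0],[0.85,0,0,0,0,0,0],[0.85,0,0,0,0,0,0]]

```text
time_s: 22.88
tool_pos: [0.5601, -0.0468, 0.0987]
tool_rot: [0.0, 0.754, 0.657, 0.0]
wrist_force: [-0.2, 0.4, 0.2]
gripper_width: 0.0729
```

Run:
```python
from rig import *
from h import *
W=read_camera("wrist")
go(.5605,-.0488,.086)
cv2.imwrite("pics/q_w.png",W["pixels"][:,:,::-1])
```

```text
t 22.93 pos [ 0.5603 -0.0468  0.0991] w 0.0724 F [0.89 0.69 0.17]
shift in cur axes cm [-0.19  0.04  1.31] in target axes [-0.19  0.04  1.31] rot deg [0.08 0.   0.  ]
```

View pics/q_w.png

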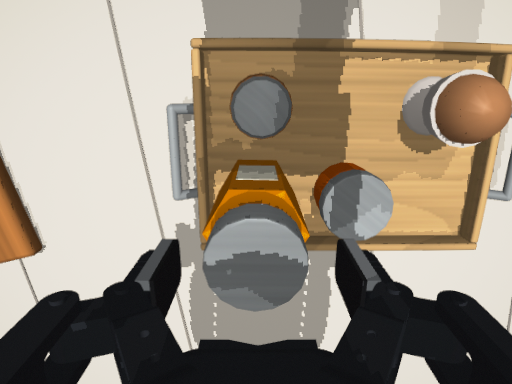

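Emit:
arm_command:
  moves:
    - [[0.85,-0.1,0,0.5,0,0,0],[0.85,0,0,0.5,0,0,0],[0.8,0,0,0.2,0,0,0],[0.7,0,0,0,0,0,0],[0.6,0,0,0,0,0,0],[0.4,0,0,0,0,0,0],[0.4,0,0,0,0,0,0],[0.4,0,0,0,0,0,0]]

```text
time_s: 23.6
tool_pos: [0.56, -0.0478, 0.0866]
tool_rot: [0.0, 0.754, 0.657, 0.0]
wrist_force: [1.4, -0.6, -1.0]
gripper_width: 0.0459
```

Run:
```python
from rig import *
from h import *
W=read_camera("wrist")
go(.389,-.3355,.0965)
cv2.imwrite("pics/r_w.png",W["pixels"][:,:,::-1])
```

```text
t 23.65 pos [ 0.56   -0.0478  0.0865] w 0.0457 F [ 0.56  0.29 -0.48]
shift in cur axes cm [-30.82 -13.03  -1.  ] in target axes [-30.82 -13.03  -1.  ] rot deg [ 0.03 -0.    0.  ]
```

View pics/r_w.png

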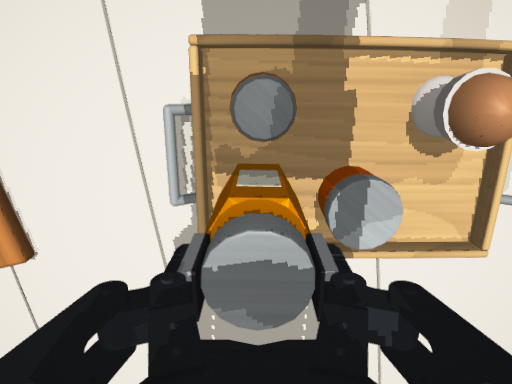

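Emit:
arm_command:
  moves:
    - [[0.4,0,0,-0.2,0,0,0],[0.4,0,0,-0.5,0,0,0],[0.4,0,0,-0.9,0,0,0],[0.4,0,0,-1.4,0,0,0],[0.4,0,0,-1.8,0,0,0],[0.4,0,0,-2,0,0,0],[0.4,0,0,-2,0,0,0],[0.4,0,0,-1.8,0,0,0],[0.4,0,0,-1.4,0,0,0],[0.4,0,0,-0.9,0,0,0],[0.4,0,0,-0.5,0,0,0],[0.4,0,0,0,0,0,0]]

```text
time_s: 24.65
tool_pos: [0.5601, -0.0478, 0.2218]
tool_rot: [0.001, 0.754, 0.657, 0.001]
wrist_force: [-0.1, -0.2, -4.4]
gripper_width: 0.0456
```

Emit:
arm_command:
  moves:
    - [[0.4,-0.5,-0.2,0,0,0,0],[0.4,-1,-0.4,0,0,0,0],[0.4,-1.6,-0.7,0,0,0,0],[0.4,-2,-0.9,0,0,0,0],[0.4,-2.2,-0.95,0,0,0,0],[0.4,-2.2,-0.95,0,0,0,0],[0.4,-2.2,-0.95,0,0,0,0],[0.4,-2.2,-0.95,0,0,0,0],[0.4,-2.2,-0.95,0,0,0,0],[0.4,-2.2,-0.95,0,0,0,0],[0.4,-2.2,-0.95,0,0,0,0],[0.4,-2.2,-0.9,0,0,0,0],[0.4,-2.2,-0.9,0,0,0,0],[0.4,-2,-0.8,0,0,0,0],[0.4,-2,-0.7,0,0,0,0],[0.4,-1.1,-0.5,0,0,0,0],[0.4,-0.6,-0.3,0,0,0,0],[0.4,-0.2,-0.1,0,0,0,0],[0.4,0,0,0,0,0,0]]

```text
time_s: 26.23
tool_pos: [0.3883, -0.335, 0.2199]
tool_rot: [-0.001, 0.754, 0.657, 0.0]
wrist_force: [-0.0, 0.7, -3.4]
gripper_width: 0.0458
```

Run:
```python
from rig import *
from h import *
W=read_camera("scene")
go(.389,-.3355,.0955)
cv2.imwrite("pics/s_s.png",cv2.resize(W["pixels"][150:310,40:260,::-1],None,fx=3.6,fy=3.6))
```

```text
t 26.28 pos [ 0.3887 -0.3346  0.2201] w 0.0456 F [ 1.04  0.55 -2.95]
shift in cur axes cm [-0.1   0.04 12.46] in target axes [-0.09  0.04 12.46] rot deg [-0.01 -0.07  0.02]
```

View pics/s_s.png

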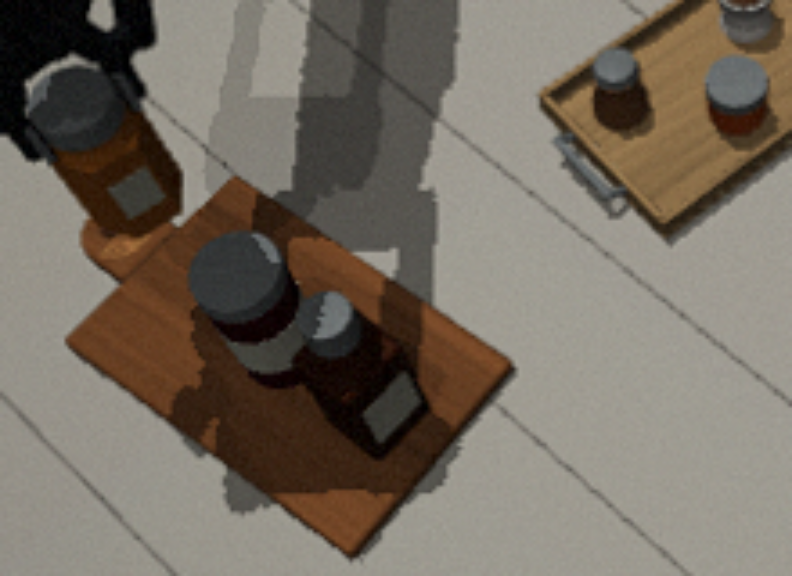

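Emit:
arm_command:
  moves:
    - [[0.4,0,0,0.4,0,0,0],[0.4,0,0,0.9,0,0,0],[0.4,0,0,1.4,0,0,0],[0.4,0,0,1.8,0,0,0],[0.4,0,0,1.8,0,0,0],[0.4,0,0,1.8,0,0,0],[0.4,0,0,1.4,0,0,0],[0.4,0,0,1,0,0,0],[0.4,0,0,0.7,0,0,0],[0.4,0,0,0.4,0,0,0],[0.4,0,0,0.3,0,0,0],[0.4,0,0,0.2,0,0,0],[0.4,0,0,0.1,0,0,0],[0.4,0,0,0.1,0,0,0],[0.4,0,0,0.08,0,0,0],[0.4,0,0,0.05,0,0,0],[0.4,0,0,0.05,0,0,0],[0.4,0,0,0.05,0,0,0],[0.4,0,0,0,0,0,0],[0.4,0,0,0,0,0,0]]

```text
time_s: 27.95
tool_pos: [0.3888, -0.3354, 0.0956]
tool_rot: [0.0, 0.754, 0.657, 0.0]
wrist_force: [-0.7, 0.5, -0.3]
gripper_width: 0.0461
```

Emit:
arm_command:
  moves:
    - [[0.4,0,0,0.03,0,0,0],[0.55,0,0,0,0,0,0],[0.6,0,0,0,0,0,0],[0.65,0,0,0,0,0,0],[0.75,0,0,0,0,0,0],[0.85,0,0,0,0,0,0],[0.85,0,0,-0.8,0,0,0],[0.85,0,0,-1.6,0,0,0],[0.85,0,0,-2.4,0,0,0],[0.85,0,0,-2.4,0,0,0],[0.85,0,0,-1.6,0,0,0],[0.85,0,0,-1,0,0,0],[0.85,0,0,-0.5,0,0,0],[0.85,0,0,0,0,0,0]]

```text
time_s: 29.12
tool_pos: [0.389, -0.3356, 0.1991]
tool_rot: [0.001, 0.754, 0.657, 0.0]
wrist_force: [-0.1, -0.6, -0.1]
gripper_width: 0.0724
```

Run:
```python
from rig import *
from h import *
W=read_camera("scene")
go(.5665,.0155,.16)
cv2.imwrite("pics/u_s.png",cv2.resize(W["pixels"][150:310,40:260,::-1],None,fx=3.6,fy=3.6))
```

```text
t 29.17 pos [ 0.3886 -0.3351  0.1977] w 0.0725 F [-0.03  0.08 -0.08]
shift in cur axes cm [37.15 12.87  3.77] in target axes [37.15 12.87  3.77] rot deg [ 0. -0.  0.]
```

View pics/u_s.png

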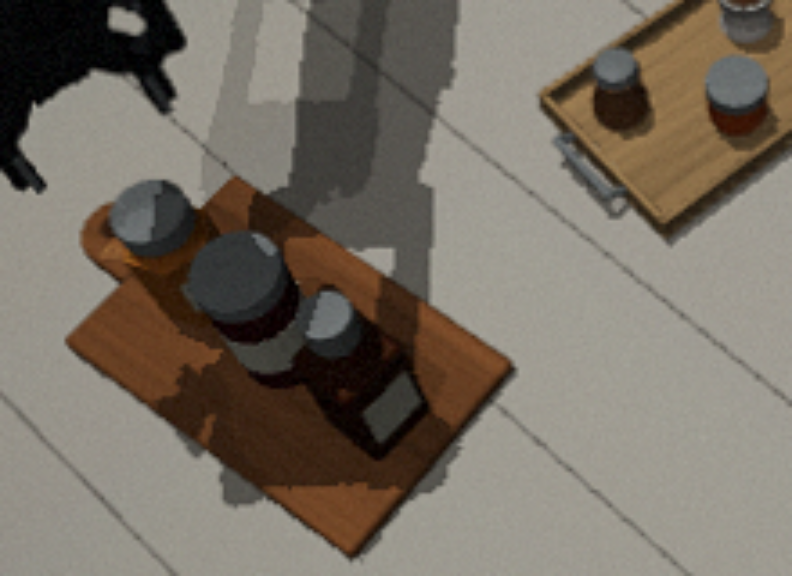

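Emit:
arm_command:
  moves:
    - [[0.85,0.8,0.3,0,0,0,0],[0.85,1.6,0.55,0,0,0,0],[0.85,2.3,0.8,0,0,0,0],[0.85,2.3,0.8,0,0,0,0],[0.85,2.3,0.8,0,0,0,0],[0.85,2.3,0.8,0,0,0,0],[0.85,2.3,0.8,0,0,0,0],[0.85,2.3,0.8,0,0,0,0],[0.85,2.3,0.8,0,0,0,0],[0.85,2.3,0.8,0,0,0,0],[0.85,2.3,0.8,0.5,0,0,0],[0.85,2.3,0.8,1,0,0,0],[0.85,2.3,0.8,1.5,0,0,0],[0.85,2.3,0.8,1.5,0,0,0],[0.85,2.3,0.8,1.5,0,0,0],[0.85,2.3,0.8,1.5,0,0,0],[0.85,1.6,0.5,1.5,0,0,0],[0.85,0.95,0.3,1,0,0,0],[0.85,0,0,0,0,0,0],[0.85,0,0,0,0,0,0]]

```text
time_s: 30.83
tool_pos: [0.5653, 0.0157, 0.0964]
tool_rot: [-0.001, 0.753, 0.658, -0.001]
wrist_force: [-1.2, -0.9, 0.0]
gripper_width: 0.0726
```

Run:
```python
from rig import *
from h import *
W=read_camera("wrist")
go(.5665,.0155,.022)
cv2.imwrite("pics/v_w.png",W["pixels"][:,:,::-1])
print(proj(W,[[.5665,.0155,.052]]).round(1))
```

```text
t 30.88 pos [0.566  0.015  0.0977] w 0.0723 F [-0.24 -0.3   0.26]
shift in cur axes cm [0.06 0.05 7.57] in target axes [0.05 0.04 7.57] rot deg [-0.05  0.04 -0.  ]
[[257.7 218. ]]
```

View pics/v_w.png

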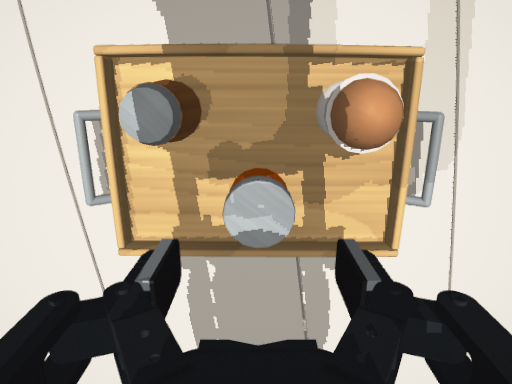

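Emit:
arm_command:
  moves:
    - [[0.85,0.07,-0.1,0.5,0,0,0],[0.85,0,0,1,0,0,0],[0.85,0,0,1.3,0,0,0],[0.85,0,0,1.3,0,0,0],[0.85,0,0,1.2,0,0,0],[0.85,0,0,0.9,0,0,0],[0.85,0,0,0.6,0,0,0],[0.85,0,0,0.4,0,0,0],[0.85,0,0,0.2,0,0,0],[0.85,0,0,0,0,0,0],[0.85,0,0,0,0,0,0]]

```text
time_s: 31.8
tool_pos: [0.5659, 0.0163, 0.0243]
tool_rot: [0.0, 0.754, 0.657, 0.0]
wrist_force: [0.5, -0.1, 1.2]
gripper_width: 0.073
```

Run:
```python
from rig import *
from h import *
W=read_camera("wrist")
go(.5665,.0155,.023)
cv2.imwrite("pics/w_w.png",W["pixels"][:,:,::-1])
```

```text
t 31.85 pos [0.5661 0.0163 0.0245] w 0.0725 F [ 0.44 -0.46 -0.11]
shift in cur axes cm [-0.07  0.05  0.15] in target axes [-0.07  0.05  0.15] rot deg [ 0.08 -0.01  0.  ]
```

View pics/w_w.png

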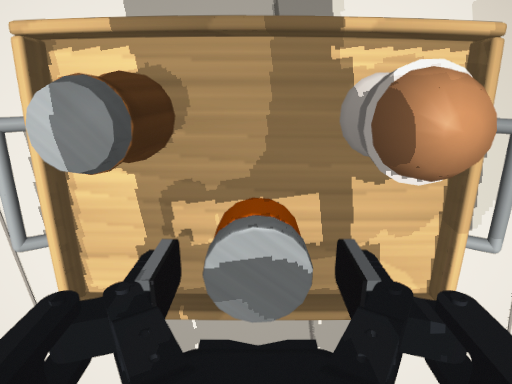

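Emit:
arm_command:
  moves:
    - [[0.8,0,0,0.1,0,0,0],[0.7,0,0,0,0,0,0],[0.6,0,0,0,0,0,0],[0.4,0,0,0,0,0,0],[0.4,0,0,0,0,0,0],[0.4,0,0,0,0,0,0]]
  squeeze: 35

```text
time_s: 32.35
tool_pos: [0.5659, 0.0162, 0.0233]
tool_rot: [0.0, 0.754, 0.657, 0.0]
wrist_force: [0.4, 0.2, 2.4]
gripper_width: 0.045
```

Run:
```python
from rig import *
from h import *
go(.5035,.328)
```

```text
t 32.35 pos [0.5659 0.0162 0.0233] w 0.045 F [0.35 0.16 2.43]
shift in cur axes cm [ 3.004e+01 -1.041e+01 -1.000e-02] in target axes [ 30.04 -10.41   0.  ] rot deg [ 0.06 -0.    0.  ]
```

Emit:
arm_command:
  moves:
    - [[0.4,0,0,-0.2,0,0,0],[0.4,0,0,-0.5,0,0,0],[0.4,0,0,-1,0,0,0],[0.4,0,0,-1.6,0,0,0],[0.4,0,0,-2,0,0,0],[0.4,0,0,-2,0,0,0],[0.4,0,0,-1.4,0,0,0],[0.4,0,0,-0.8,0,0,0],[0.4,0,0,-0.5,0,0,0],[0.4,0,0,0,0,0,0]]

```text
time_s: 33.18
tool_pos: [0.566, 0.0163, 0.1242]
tool_rot: [0.001, 0.754, 0.657, 0.001]
wrist_force: [-0.5, -0.5, -0.5]
gripper_width: 0.0451
```

Emit:
arm_command:
  moves:
    - [[0.4,0.5,-0.2,0,0,0,0],[0.4,1,-0.4,0,0,0,0],[0.4,1.6,-0.55,0,0,0,0],[0.4,2.1,-0.7,0,0,0,0],[0.4,2.2,-0.75,0,0,0,0],[0.4,2.2,-0.75,0,0,0,0],[0.4,2.2,-0.75,0,0,0,0],[0.4,2.2,-0.75,0,0,0,0],[0.4,2.2,-0.75,0,0,0,0],[0.4,2.2,-0.75,0,0,0,0],[0.4,2.2,-0.75,0,0,0,0],[0.4,2.2,-0.75,0,0,0,0],[0.4,2.2,-0.75,0,0,0,0],[0.4,2,-0.75,0,0,0,0],[0.4,1.5,-0.5,0,0,0,0],[0.4,1,-0.35,0,0,0,0],[0.4,0.5,-0.2,0,0,0,0],[0.4,0,0,0,0,0,0],[0.4,0,0,0,0,0,0]]

```text
time_s: 34.77
tool_pos: [0.5029, 0.3273, 0.1223]
tool_rot: [0.0, 0.753, 0.657, -0.001]
wrist_force: [-0.0, 0.1, -0.8]
gripper_width: 0.0448
```

Run:
```python
from rig import *
from h import *
W=read_camera("wrist");S=read_camera("scene");T=read_camera("top")
go(.5035,.328,.0235)
cv2.imwrite("pics/x_w.png",W["pixels"][:,:,::-1])
cv2.imwrite("pics/x_s.png",S["pixels"][:,:,::-1])
print(proj(W,[[.5035,.328,.006]]+[[.5035+.085*np.cos(a),.328+.085*np.sin(a),.018] for a in (0,1.57,3.14,4.71)]).round(1))
```

```text
t 34.92 pos [0.5034 0.3267 0.1228] w 0.0448 F [-0.01 -0.22 -0.85]
shift in cur axes cm [ 0.13 -0.01  9.93] in target axes [ 0.13 -0.01  9.93] rot deg [ 0.    0.02 -0.07]
[[258.9 185.2]
 [271.9 280.8]
 [364.6 175.5]
 [243.4  79.2]
 [155.9 202.6]]
```

View pics/x_w.png

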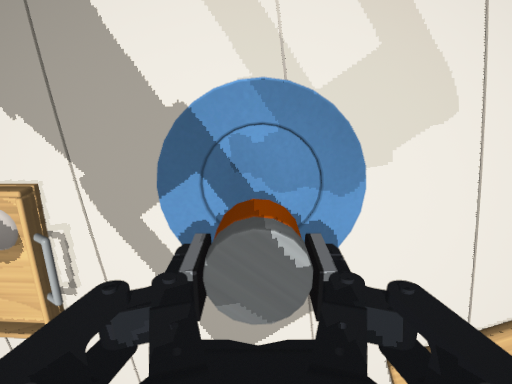

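View pics/x_s.png

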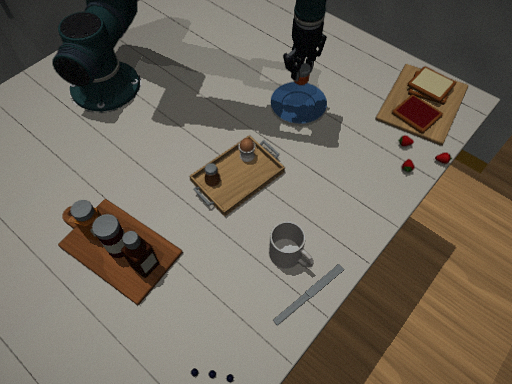

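Run:
```python
from rig import *
from h import *
W=read_camera("wrist")
p=np.array(read_state()["tool_pos"])
a=np.linspace(0,6.28,73)
c=proj(W,[p+[.023*np.cos(t),.023*np.sin(t),.0287] for t in a]); print("lid exp",c.min(0),c.max(0))
for r,z in((.05,.006),(.085,.018)):
    c=proj(W,[[.5035+r*np.cos(t),.328+r*np.sin(t),z] for t in a]); print(r,c.min(0),c.max(0))
hsv=cv2.cvtColor(W["pixels"],cv2.COLOR_RGB2HSV); m=((hsv[...,0]>95)&(hsv[...,0]<125)&(hsv[...,1]>110)).astype(np.uint8)
ys,xs=np.where(m[:230]); print("blue",xs.min(),xs.max(),ys.min())
cv2.imwrite("pics/y.png",cv2.resize(W["pixels"][60:360,140:380,::-1],None,fx=2.5,fy=2))
```

```text
lid exp [201.15682479 229.79905085] [314.01030372 327.83477432]
0.05 [199.83043576 123.91923121] [318.88514241 238.59427968]
0.085 [153.8890229   77.19054503] [364.93630519 280.5212211 ]
blue 158 365 77
```

View pics/y.png

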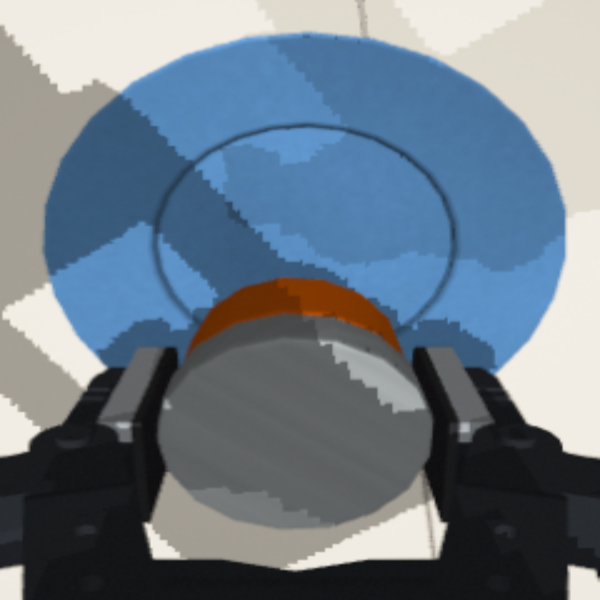

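Emit:
arm_command:
  moves:
    - [[0.4,0.17,0.05,0.3,0,0,0],[0.4,0.17,0.05,0.8,0,0,0],[0.4,0,0,1.3,0,0,0],[0.4,0,0,1.5,0,0,0],[0.4,0,0,1.5,0,0,0],[0.4,0,0,1.4,0,0,0],[0.4,0,0,1,0,0,0],[0.4,0,0,0.7,0,0,0],[0.4,0,0,0.4,0,0,0],[0.4,0,0,0.3,0,0,0],[0.4,0,0,0.2,0,0,0],[0.4,0,0,0.1,0,0,0],[0.4,0,0,0.1,0,0,0],[0.4,0,0,0.1,0,0,0],[0.4,0,0,0.05,0,0,0],[0.4,0,0,0.05,0,0,0],[0.4,0,0,0,0,0,0],[0.4,0,0,0,0,0,0]]

```text
time_s: 36.47
tool_pos: [0.5046, 0.3309, 0.025]
tool_rot: [0.0, 0.754, 0.657, 0.0]
wrist_force: [-0.3, 0.3, -1.2]
gripper_width: 0.0446
```

Run:
```python
from rig import *
from h import *
W=read_camera("wrist")
go(.5048,.3299,.0233)
cv2.imwrite("pics/z_w.png",W["pixels"][:,:,::-1])
```

```text
t 36.52 pos [0.5046 0.3309 0.025 ] w 0.0447 F [ 0.2   0.13 -0.97]
shift in cur axes cm [-0.1   0.03  0.16] in target axes [-0.1   0.03  0.17] rot deg [ 0.01 -0.01  0.  ]
```

View pics/z_w.png

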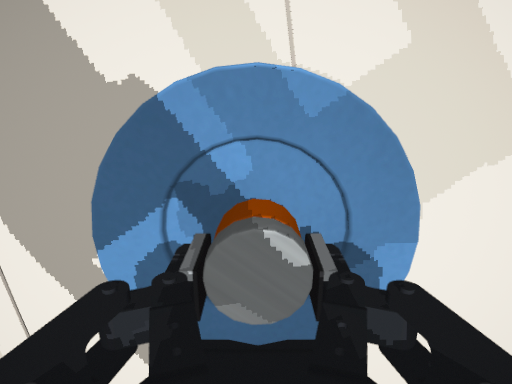

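Emit:
arm_command:
  moves:
    - [[0.4,-0.1,0.02,0,0,0,0],[0.4,0,0,0.05,0,0,0],[0.4,0,0,0.05,0,0,0],[0.4,0,0,0.05,0,0,0],[0.4,0,0,0,0,0,0],[0.4,0,0,0,0,0,0]]

```text
time_s: 37.02
tool_pos: [0.5046, 0.3299, 0.0233]
tool_rot: [-0.0, 0.754, 0.657, 0.0]
wrist_force: [0.3, -0.6, -0.5]
gripper_width: 0.0449
```

Run:
```python
from rig import *
from h import *
W=read_camera("wrist")
a=np.linspace(0,6.28,73)
go(.5048,.3299,.0233)
W=W;px=W["pixels"]
p=np.array(read_state()["tool_pos"])
cv2.imwrite("pics/z2_w.png",cv2.resize(px[50:350,80:430,::-1],None,fx=2.2,fy=2))
```

```text
t 37.07 pos [0.5046 0.3298 0.0233] w 0.0448 F [ 0.32  0.21 -1.54]
shift in cur axes cm [0.01 0.01 0.  ] in target axes [0.01 0.01 0.  ] rot deg [ 0. -0.  0.]
```

View pics/z2_w.png

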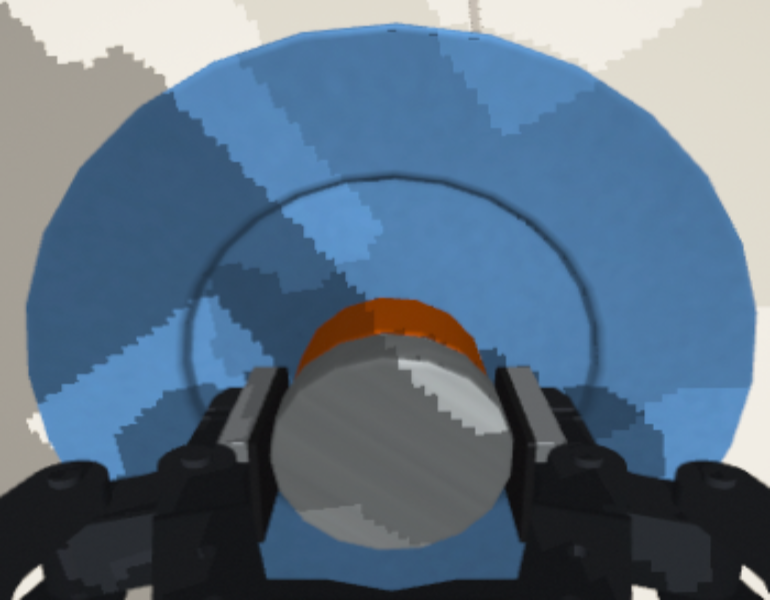

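Emit:
arm_command:
  moves:
    - [[0.4,0,0,0.05,0,0,0],[0.4,0,0,0.05,0,0,0],[0.4,0,0,0,0,0,0],[0.4,0,0,0,0,0,0]]

```text
time_s: 37.4
tool_pos: [0.5048, 0.3298, 0.0233]
tool_rot: [0.0, 0.754, 0.657, 0.0]
wrist_force: [-2.9, -1.8, 5.6]
gripper_width: 0.0451
```

Contact (5.6 N). Release and rise.

Emit:
arm_command:
  moves:
    - [[0.5,0,0,-0.05,0,0,0],[0.55,0,0,0,0,0,0],[0.6,0,0,0,0,0,0],[0.65,0,0,0,0,0,0],[0.75,0,0,0,0,0,0],[0.75,0,0,-0.6,0,0,0],[0.75,0,0,-1.2,0,0,0],[0.75,0,0,-2,0,0,0],[0.75,0,0,-2.5,0,0,0],[0.75,0,0,-2.8,0,0,0],[0.75,0,0,-2.8,0,0,0],[0.75,0,0,-2.5,0,0,0],[0.75,0,0,-2,0,0,0],[0.75,0,0,-1.5,0,0,0],[0.75,0,0,0,0,0,0]]

```text
time_s: 38.65
tool_pos: [0.5066, 0.3309, 0.2084]
tool_rot: [0.001, 0.754, 0.657, 0.005]
wrist_force: [-0.3, 1.2, 0.9]
gripper_width: 0.0638
```

Run:
```python
from rig import *
from h import *
W=read_camera("wrist");S=read_camera("scene")
go(.389,-.3355)
cv2.imwrite("pics/A_w.png",W["pixels"][:,:,::-1])
cv2.imwrite("pics/A_s.png",cv2.resize(S["pixels"][60:140,255:355,::-1],None,fx=6,fy=6))
```

```text
t 38.75 pos [0.505  0.33   0.2032] w 0.0641 F [ 0.48  0.22 -0.18]
shift in cur axes cm [-67.51  -2.46  -0.12] in target axes [-67.51  -2.46   0.  ] rot deg [ 0.12 -0.09  0.  ]
```

View pics/A_w.png

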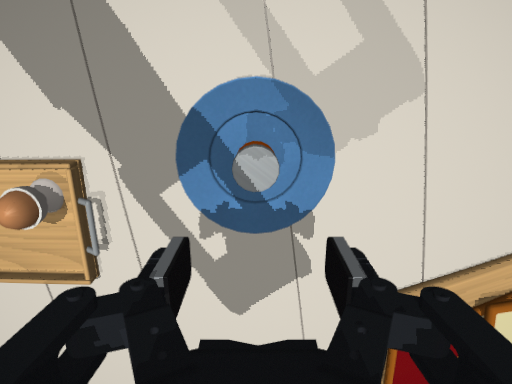

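View pics/A_s.png

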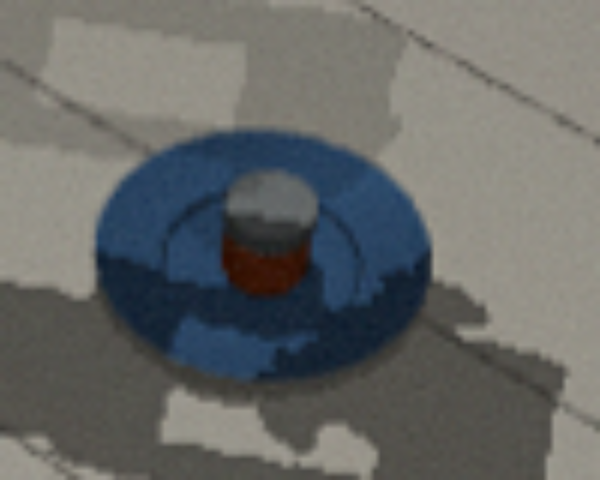

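Run:
```python
from rig import *
from h import *
W=read_camera("wrist");T=read_camera("top")
print(onz(W,[[255.5,157]],.006),onz(W,[[255.5,154.5]],.018),onz(W,[[256.5,169]],.052))
cv2.imwrite("pics/B_w.png",cv2.resize(W["pixels"][70:240,170:345,::-1],None,fx=3.5,fy=3.5)[:600])
```

```text
[[0.49738992 0.32891124 0.006     ]] [[0.49248434 0.32966697 0.018     ]] [[0.49996875 0.32976698 0.052     ]]
```

View pics/B_w.png

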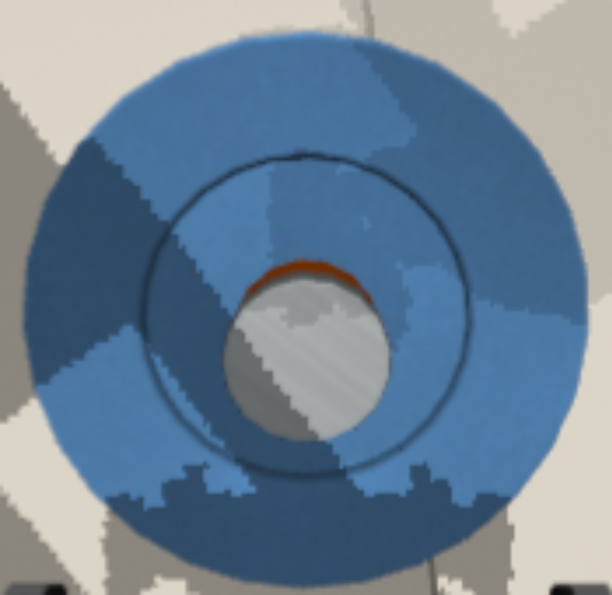

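Run:
```python
from rig import *
from h import *
W=read_camera("wrist")
print(onz(W,[[257.1,159.7]],.006),onz(W,[[256.8,158.1]],.018),onz(W,[[257.1,172.2]],.052))
go(.389,-.3355)
```

```text
[[0.49818481 0.32931094 0.006     ]] [[0.49412069 0.32960958 0.018     ]] [[0.50083489 0.32912682 0.052     ]]
t 38.9 pos [0.5039 0.3294 0.2   ] w 0.0638 F [-0.43  0.57 -0.55]
shift in cur axes cm [-67.44  -2.36   0.13] in target axes [-67.44  -2.36   0.  ] rot deg [-0.15  0.1   0.  ]
```

Emit:
arm_command:
  moves:
    - [[0.75,-1,0,0,0,0,0],[0.75,-2,0,0,0,0,0],[0.75,-2.8,-0.1,0,0,0,0],[0.75,-3.4,-0.1,0,0,0,0],[0.75,-3.4,-0.1,0,0,0,0],[0.75,-3.4,-0.1,0,0,0,0],[0.75,-3.4,-0.1,0,0,0,0],[0.75,-3.4,-0.1,0,0,0,0],[0.75,-3.4,-0.1,0,0,0,0],[0.75,-3.4,-0.1,0,0,0,0],[0.75,-3.4,-0.1,0,0,0,0],[0.75,-2.8,-0.1,0,0,0,0],[0.75,-2,-0.1,0,0,0,0],[0.75,-1,-0.1,0,0,0,0],[0.75,0,0,0,0,0,0]]

```text
time_s: 40.15
tool_pos: [0.4391, -0.0546, 0.201]
tool_rot: [-0.0, 0.755, 0.656, -0.001]
wrist_force: [-0.5, 0.4, -1.1]
gripper_width: 0.0642
```

Run:
```python
from rig import *
from h import *
S=read_camera("scene");T=read_camera("top")
cv2.imwrite("pics/C_s.png",cv2.resize(S["pixels"][70:140,255:345,::-1],None,fx=8,fy=8,interpolation=cv2.INTER_CUBIC))
cv2.imwrite("pics/C_t.png",cv2.resize(T["pixels"][185:275,65:160,::-1],None,fx=6.5,fy=6.5,interpolation=cv2.INTER_CUBIC))
go(.389,-.3355)
for c in ([.5035,.328],[.505,.330]):
  for P,o,k in((T,(65,185),6.5),(S,(255,70),8)):
    for r,z in((.085,.018),(.05,.006),(.023,.052)):
      q=proj(P,[[c[0]+r*np.cos(t),c[1]+r*np.sin(t),z] for t in np.linspace(0,6.28,60)]); q=(q-o+.5)*k-.5
      print(c,r,q.min(0).round(),q.max(0).round())
```

```text
t 40.25 pos [ 0.4398 -0.0526  0.2013] w 0.064 F [ 0.71 -0.2  -0.98]
shift in cur axes cm [-28.72  -1.18  -0.03] in target axes [-28.72  -1.19   0.  ] rot deg [-0.05 -0.06 -0.03]
[0.5035, 0.328] 0.085 [66. 56.] [536. 541.]
[0.5035, 0.328] 0.05 [173. 156.] [447. 438.]
[0.5035, 0.328] 0.023 [202. 233.] [333. 369.]
[0.5035, 0.328] 0.085 [123.  92.] [579. 430.]
[0.5035, 0.328] 0.05 [215. 180.] [481. 379.]
[0.5035, 0.328] 0.023 [296. 144.] [422. 236.]
[0.505, 0.33] 0.085 [61. 52.] [531. 536.]
[0.505, 0.33] 0.05 [168. 152.] [441. 434.]
[0.505, 0.33] 0.023 [196. 228.] [328. 364.]
[0.505, 0.33] 0.085 [129.  91.] [585. 429.]
[0.505, 0.33] 0.05 [221. 179.] [487. 378.]
[0.505, 0.33] 0.023 [302. 143.] [428. 235.]
```

View pics/C_s.png

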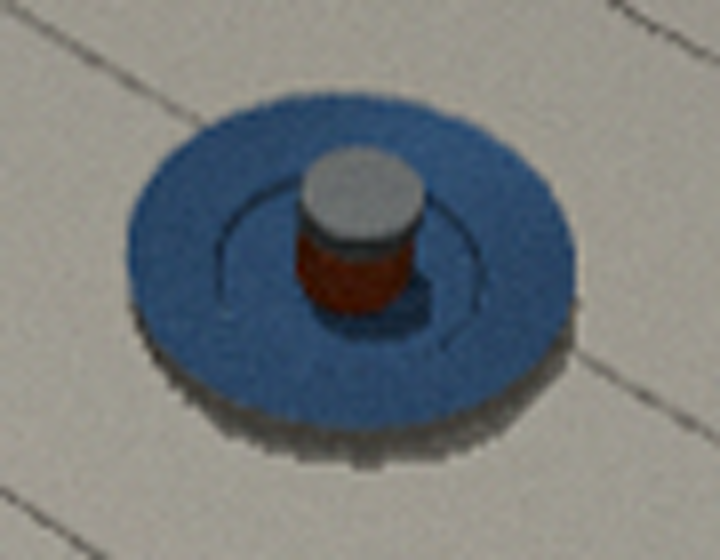

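View pics/C_t.png

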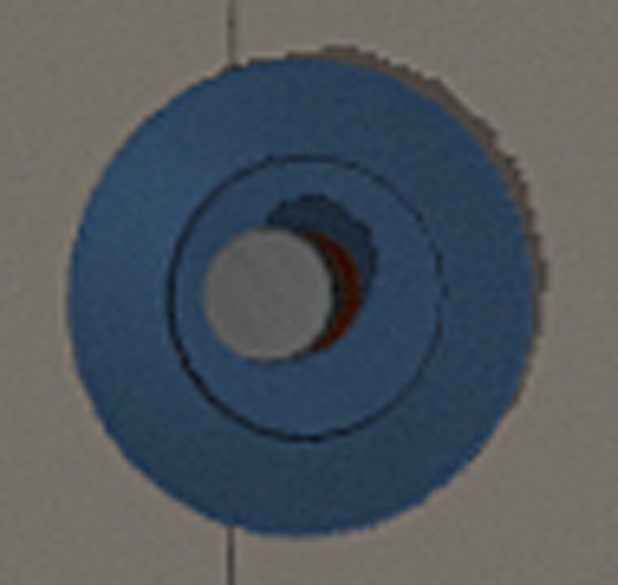

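Portion jar stands upright about 2 mm off the plate's centre, which is fine. Next I return the honey jar.

Emit:
arm_command:
  moves:
    - [[0.82,-1,-0.1,0,0,0,0],[0.82,-2,-0.1,0,0,0,0],[0.82,-2.8,-0.1,0,0,0,0],[0.82,-3,-0.1,0,0,0,0],[0.82,-3,-0.1,0,0,0,0],[0.82,-3,-0.1,0,0,0,0],[0.82,-3,-0.1,0,0,0,0],[0.82,-3,-0.1,0,0,0,0],[0.82,-3,-0.1,0,0,0,0],[0.82,-2.2,-0.1,0,0,0,0],[0.82,-1.4,-0.1,0,0,0,0],[0.82,-0.3,-0.1,0.5,0,0,0],[0.82,0,0,1,0,0,0],[0.82,0,0,1,0,0,0],[0.82,0,0,0.5,0,0,0],[0.82,0,0,0,0,0,0],[0.82,0,0,0,0,0,0]]

```text
time_s: 41.67
tool_pos: [0.3907, -0.3245, 0.171]
tool_rot: [-0.001, 0.753, 0.658, 0.0]
wrist_force: [-0.6, 0.3, 0.2]
gripper_width: 0.0697
```

Run:
```python
from rig import *
from h import *
W=read_camera("wrist");W=read_camera("wrist")
cv2.imwrite("pics/D_w.png",W["pixels"][:,:,::-1])
go(.3888,-.3354,.0956)
```

```text
t 41.77 pos [ 0.391  -0.3253  0.1722] w 0.07 F [0.53 0.51 0.75]
shift in cur axes cm [-1.03 -0.09  7.66] in target axes [-1.03 -0.08  7.66] rot deg [0.04 0.02 0.07]
```

View pics/D_w.png

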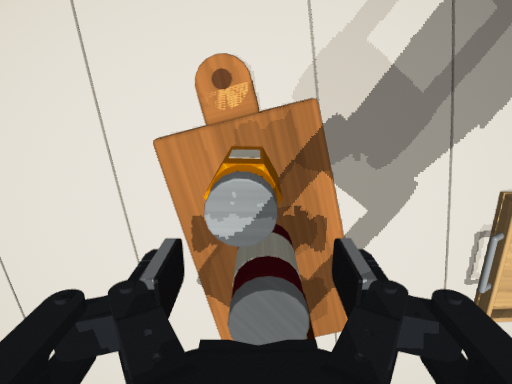

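Emit:
arm_command:
  moves:
    - [[0.82,-0.5,-0.04,0,0,0,0],[0.82,-0.53,-0.04,0.3,0,0,0],[0.82,0,0,0.8,0,0,0],[0.82,0,0,1.2,0,0,0],[0.82,0,0,1.4,0,0,0],[0.82,0,0,1.4,0,0,0],[0.82,0,0,1.2,0,0,0],[0.82,0,0,0.7,0,0,0],[0.82,0,0,0.4,0,0,0],[0.82,0,0,0.2,0,0,0],[0.82,0,0,0,0,0,0],[0.82,0,0,0,0,0,0]]

```text
time_s: 42.77
tool_pos: [0.3888, -0.3362, 0.0964]
tool_rot: [0.001, 0.754, 0.657, 0.0]
wrist_force: [0.1, -0.2, 0.4]
gripper_width: 0.07
```

Run:
```python
from rig import *
from h import *
W=read_camera("wrist")
cv2.imwrite("pics/E_w.png",W["pixels"][:,:,::-1])
go(.3888,-.3354,.0956)
```

```text
t 42.82 pos [ 0.3889 -0.3363  0.0966] w 0.07 F [ 0.03 -0.31  0.35]
shift in cur axes cm [ 0.09 -0.02  0.1 ] in target axes [ 0.09 -0.02  0.1 ] rot deg [0.08 0.05 0.  ]
```

View pics/E_w.png

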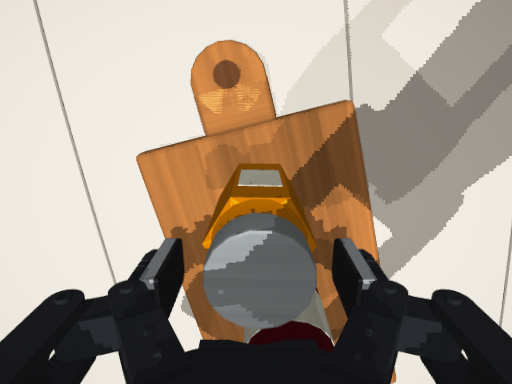

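Emit:
arm_command:
  moves:
    - [[0.8,0.09,0,0.08,0,0,0],[0.7,0,0,0,0,0,0],[0.6,0,0,0,0,0,0],[0.4,0,0,0,0,0,0],[0.4,0,0,0,0,0,0],[0.4,0,0,0,0,0,0]]
  squeeze: 45

```text
time_s: 43.32
tool_pos: [0.3888, -0.3353, 0.0956]
tool_rot: [0.001, 0.754, 0.657, 0.0]
wrist_force: [-0.4, -1.1, 2.3]
gripper_width: 0.0457
```

Run:
```python
from rig import *
from h import *
go(.56,-.0478)
```

```text
t 43.32 pos [ 0.3888 -0.3353  0.0956] w 0.0457 F [-0.37 -1.06  2.26]
shift in cur axes cm [ 3.081e+01  1.306e+01 -1.000e-02] in target axes [30.81 13.06  0.  ] rot deg [0.05 0.04 0.  ]
```

Emit:
arm_command:
  moves:
    - [[0.4,0,0,-0.2,0,0,0],[0.4,0,0,-0.5,0,0,0],[0.4,0,0,-0.9,0,0,0],[0.4,0,0,-1.4,0,0,0],[0.4,0,0,-1.8,0,0,0],[0.4,0,0,-2,0,0,0],[0.4,0,0,-2,0,0,0],[0.4,0,0,-1.8,0,0,0],[0.4,0,0,-1.4,0,0,0],[0.4,0,0,-0.9,0,0,0],[0.4,0,0,-0.5,0,0,0],[0.4,0,0,0,0,0,0]]

```text
time_s: 44.32
tool_pos: [0.3888, -0.3352, 0.2301]
tool_rot: [0.001, 0.754, 0.657, 0.0]
wrist_force: [0.7, -0.1, -3.5]
gripper_width: 0.0459
```

Emit:
arm_command:
  moves:
    - [[0.4,0.5,0.2,0,0,0,0],[0.4,1,0.4,0,0,0,0],[0.4,1.6,0.7,0,0,0,0],[0.4,2,0.9,0,0,0,0],[0.4,2.2,0.95,0,0,0,0],[0.4,2.2,0.95,0,0,0,0],[0.4,2.2,0.95,0,0,0,0],[0.4,2.2,0.95,0,0,0,0],[0.4,2.2,0.95,0,0,0,0],[0.4,2.2,0.95,0,0,0,0],[0.4,2.2,0.95,0,0,0,0],[0.4,2.2,0.9,0,0,0,0],[0.4,2.2,0.9,0,0,0,0],[0.4,2,0.8,0,0,0,0],[0.4,2,0.7,0,0,0,0],[0.4,1.1,0.5,0,0,0,0],[0.4,0.6,0.3,0,0,0,0],[0.4,0.2,0.1,0,0,0,0],[0.4,0,0,0,0,0,0]]

```text
time_s: 45.9
tool_pos: [0.5595, -0.0474, 0.2285]
tool_rot: [-0.0, 0.753, 0.658, -0.001]
wrist_force: [-0.7, -0.4, -3.6]
gripper_width: 0.0456
```

Run:
```python
from rig import *
from h import *
T=read_camera("top");T=read_camera("top")
go(.56,-.0478,.0865)
```

```text
t 46.0 pos [ 0.5593 -0.0483  0.2288] w 0.046 F [-0.55 -0.32 -3.7 ]
shift in cur axes cm [ 0.07  0.07 14.23] in target axes [ 0.06  0.07 14.23] rot deg [-0.03  0.03 -0.06]
```

Emit:
arm_command:
  moves:
    - [[0.4,0,0,0.4,0,0,0],[0.4,0,0,0.9,0,0,0],[0.4,0,0,1.4,0,0,0],[0.4,0,0,1.8,0,0,0],[0.4,0,0,2,0,0,0],[0.4,0,0,2,0,0,0],[0.4,0,0,1.6,0,0,0],[0.4,0,0,1.2,0,0,0],[0.4,0,0,0.9,0,0,0],[0.4,0,0,0.5,0,0,0],[0.4,0,0,0.2,0,0,0],[0.4,0,0,0,0,0,0],[0.4,0,0,0,0,0,0]]

```text
time_s: 47.08
tool_pos: [0.5604, -0.0477, 0.1011]
tool_rot: [0.001, 0.754, 0.657, 0.001]
wrist_force: [0.5, -0.0, -4.2]
gripper_width: 0.0454
```

Run:
```python
from rig import *
from h import *
S=read_camera("scene");S=read_camera("scene")
go(.56,-.0478,.0865)
cv2.imwrite("pics/F_s.png",cv2.resize(S["pixels"][120:220,170:300,::-1],None,fx=5.5,fy=5.5))
```

```text
t 47.18 pos [ 0.5605 -0.0476  0.1013] w 0.0459 F [-0.5  -0.27 -3.17]
shift in cur axes cm [-0.02 -0.05  1.48] in target axes [-0.02 -0.04  1.48] rot deg [0.14 0.   0.  ]
```

View pics/F_s.png

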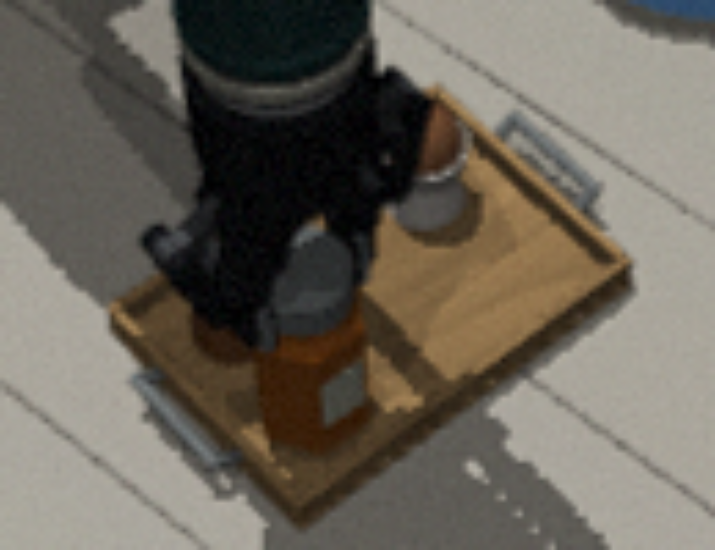

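Emit:
arm_command:
  moves:
    - [[0.4,0,-0.04,0.4,0,0,0],[0.4,0,0,0.4,0,0,0],[0.4,0,0,0.2,0,0,0],[0.4,0,0,0.1,0,0,0],[0.4,0,0,0.1,0,0,0],[0.4,0,0,0.1,0,0,0],[0.4,0,0,0.05,0,0,0],[0.4,0,0,0.05,0,0,0],[0.4,0,0,0.05,0,0,0],[0.4,0,0,0,0,0,0],[0.4,0,0,0,0,0,0]]

```text
time_s: 48.1
tool_pos: [0.5597, -0.0475, 0.0866]
tool_rot: [0.001, 0.754, 0.657, 0.001]
wrist_force: [-1.0, -0.9, 3.4]
gripper_width: 0.0456
```

Emit:
arm_command:
  moves:
    - [[0.5,0,0,0,0,0,0],[0.58,0,0,0,0,0,0],[0.63,0,0,0,0,0,0],[0.7,0,0,0,0,0,0],[0.8,0,0,0,0,0,0],[0.8,0,0,-0.8,0,0,0],[0.8,0,0,-1.6,0,0,0],[0.8,0,0,-2.4,0,0,0],[0.8,0,0,-2.4,0,0,0],[0.8,0,0,-2,0,0,0],[0.8,0,0,-1.6,0,0,0],[0.8,0,0,-1,0,0,0],[0.8,0,0,0,0,0,0]]

```text
time_s: 49.18
tool_pos: [0.5607, -0.0477, 0.2071]
tool_rot: [0.002, 0.754, 0.657, 0.002]
wrist_force: [0.6, -0.0, -0.3]
gripper_width: 0.0681
```

Run:
```python
from rig import *
from h import *
S=read_camera("scene");S=read_camera("scene")
go(.5483,-.3166)
cv2.imwrite("pics/G_s.png",cv2.resize(S["pixels"][120:220,170:300,::-1],None,fx=5.5,fy=5.5))
```

```text
t 49.28 pos [ 0.5592 -0.0474  0.2033] w 0.0683 F [ 0.15 -0.27 -0.4 ]
shift in cur axes cm [-26.82   2.57  -0.  ] in target axes [-26.82   2.57   0.  ] rot deg [-0.   -0.01  0.  ]
```

View pics/G_s.png

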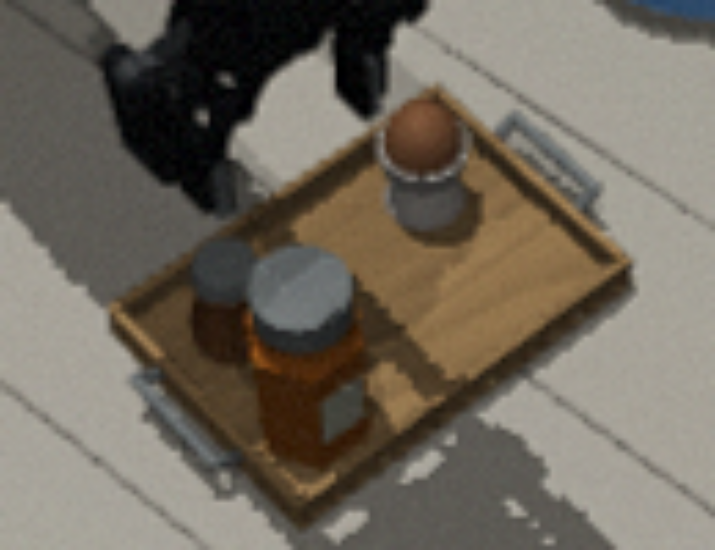

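Emit:
arm_command:
  moves:
    - [[0.75,-0.8,0.1,0,0,0,0],[0.75,-1.6,0.17,0,0,0,0],[0.75,-2.4,0.23,0,0,0,0],[0.75,-2.6,0.25,0,0,0,0],[0.75,-2.6,0.25,0,0,0,0],[0.75,-2.6,0.25,0,0,0,0],[0.75,-2.6,0.25,0,0,0,0],[0.75,-2.6,0.25,0,0,0,0],[0.75,-2.6,0.25,0,0,0,0],[0.75,-2.4,0.22,0,0,0,0],[0.75,-2,0.15,0,0,0,0],[0.75,-1.6,0.1,0,0,0,0],[0.75,-0.8,0.1,0,0,0,0],[0.75,-0.2,0,0.5,0,0,0],[0.75,0,0,0.5,0,0,0],[0.75,0,0,0,0,0,0],[0.75,0,0,0,0,0,0]]

```text
time_s: 50.7
tool_pos: [0.5475, -0.321, 0.1926]
tool_rot: [-0.001, 0.753, 0.658, 0.0]
wrist_force: [0.3, -0.3, -0.3]
gripper_width: 0.0638
```

Run:
```python
from rig import *
from h import *
W=read_camera("wrist");W=read_camera("wrist")
go(.5483,-.3166,.1332)
cv2.imwrite("pics/H_w.png",W["pixels"][:,:,::-1])
```

```text
t 50.8 pos [ 0.5478 -0.3213  0.1936] w 0.0645 F [0.39 0.95 0.08]
shift in cur axes cm [ 0.47 -0.02  6.04] in target axes [ 0.48 -0.02  6.04] rot deg [ 0.01 -0.02  0.09]
```

View pics/H_w.png

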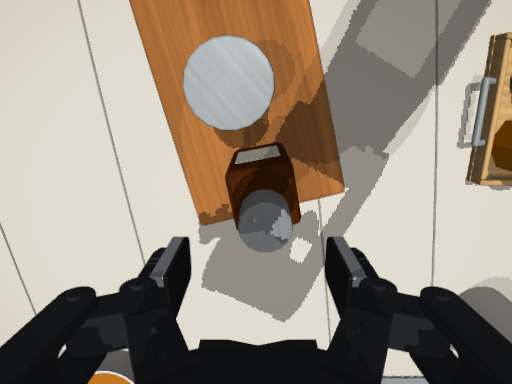

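Emit:
arm_command:
  moves:
    - [[0.75,0.25,0,0,0,0,0],[0.75,0.22,0,0.4,0,0,0],[0.75,0,0,0.9,0,0,0],[0.75,0,0,1.2,0,0,0],[0.75,0,0,1.2,0,0,0],[0.75,0,0,1,0,0,0],[0.75,0,0,0.7,0,0,0],[0.75,0,0,0.4,0,0,0],[0.75,0,0,0.2,0,0,0],[0.75,0,0,0,0,0,0],[0.75,0,0,0,0,0,0]]

```text
time_s: 51.72
tool_pos: [0.5484, -0.318, 0.134]
tool_rot: [0.0, 0.754, 0.657, 0.0]
wrist_force: [0.7, 0.1, 0.2]
gripper_width: 0.0642
```

Run:
```python
from rig import *
from h import *
W=read_camera("wrist");W=read_camera("wrist")
go(.5483,-.3166,.1332)
cv2.imwrite("pics/I_w.png",W["pixels"][:,:,::-1])
```

```text
t 51.82 pos [ 0.5486 -0.3181  0.1344] w 0.0641 F [-0.75 -0.16  0.03]
shift in cur axes cm [ 0.14 -0.05  0.12] in target axes [ 0.14 -0.05  0.12] rot deg [ 0.09  0.04 -0.  ]
```

View pics/I_w.png

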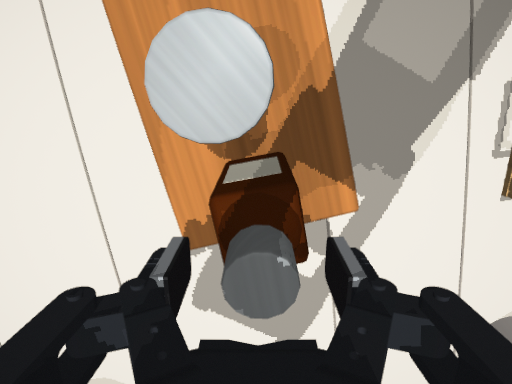

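Emit:
arm_command:
  moves:
    - [[0.7,0.14,-0.05,0.1,0,0,0],[0.5,0,0,0,0,0,0],[0.4,0,0,0,0,0,0],[0.2,0,0,0,0,0,0],[0.2,0,0,0,0,0,0],[0.2,0,0,0,0,0,0]]

```text
time_s: 52.32
tool_pos: [0.5481, -0.3165, 0.1329]
tool_rot: [0.0, 0.754, 0.657, 0.0]
wrist_force: [-0.1, 0.1, 1.2]
gripper_width: 0.0306
```

Emit:
arm_command:
  moves:
    - [[0.2,0,0,-0.2,0,0,0],[0.2,0,0,-0.5,0,0,0],[0.2,0,0,-0.9,0,0,0],[0.2,0,0,-1.4,0,0,0],[0.2,0,0,-1.8,0,0,0],[0.2,0,0,-2,0,0,0],[0.2,0,0,-2,0,0,0],[0.2,0,0,-1.8,0,0,0],[0.2,0,0,-1.4,0,0,0],[0.2,0,0,-0.9,0,0,0],[0.2,0,0,-0.5,0,0,0],[0.2,0,0,0,0,0,0]]

```text
time_s: 53.32
tool_pos: [0.5482, -0.3165, 0.2679]
tool_rot: [0.001, 0.754, 0.657, 0.0]
wrist_force: [-1.0, 0.3, -2.2]
gripper_width: 0.0307
```

Run:
```python
from rig import *
from h import *
W=read_camera("wrist")
go(.5735,.0757,.1241)
cv2.imwrite("pics/J_w.png",W["pixels"][:,:,::-1])
```

```text
t 53.37 pos [ 0.5479 -0.3163  0.2665] w 0.0311 F [ 0.13  1.03 -2.55]
shift in cur axes cm [39.18 -2.78 14.24] in target axes [39.18 -2.78 14.24] rot deg [ 0.01 -0.01  0.01]
```

View pics/J_w.png

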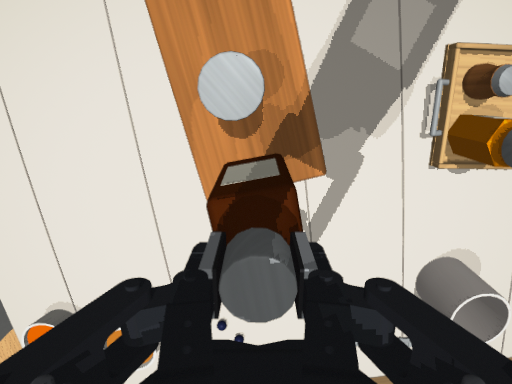

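Emit:
arm_command:
  moves:
    - [[0.2,0.5,0,0,0,0,0],[0.2,1,-0.1,0,0,0,0],[0.2,1.6,-0.1,0,0,0,0],[0.2,2.2,-0.2,0,0,0,0],[0.2,2.6,-0.2,0,0,0,0],[0.2,2.6,-0.2,0,0,0,0],[0.2,2.6,-0.2,0,0,0,0],[0.2,2.6,-0.2,0,0,0,0],[0.2,2.6,-0.2,0,0,0,0],[0.2,2.6,-0.2,0,0,0,0],[0.2,2.6,-0.2,0,0,0,0],[0.2,2.6,-0.2,0,0,0,0],[0.2,2.6,-0.2,0,0,0,0],[0.2,2.6,-0.2,0,0,0,0],[0.2,2.6,-0.2,0,0,0,0],[0.2,2.2,-0.1,0,0,0,0],[0.2,1.5,-0.1,0,0,0,0],[0.2,1,0,0,0,0,0],[0.2,0.5,0,0,0,0,0],[0.2,0,0,0,0,0,0]]

```text
time_s: 55.03
tool_pos: [0.5727, 0.0763, 0.2662]
tool_rot: [-0.0, 0.753, 0.658, -0.0]
wrist_force: [-0.2, -0.9, -2.2]
gripper_width: 0.0308
```

Emit:
arm_command:
  moves:
    - [[0.2,0,0,0.4,0,0,0],[0.2,0,0,0.9,0,0,0],[0.2,0,0,1.4,0,0,0],[0.2,0,0,1.8,0,0,0],[0.2,0,0,2,0,0,0],[0.2,0,0,1.8,0,0,0],[0.2,0,0,1.3,0,0,0],[0.2,0,0,0.8,0,0,0],[0.2,0,0,0.4,0,0,0],[0.2,0,0,0,0,0,0],[0.2,0,0,0,0,0,0]]

```text
time_s: 55.95
tool_pos: [0.5735, 0.0745, 0.159]
tool_rot: [0.0, 0.754, 0.657, 0.0]
wrist_force: [0.4, 0.5, -2.9]
gripper_width: 0.0305
```

Run:
```python
from rig import *
from h import *
S=read_camera("scene");S=read_camera("scene")
go(.5735,.0757,.1241)
cv2.imwrite("pics/K_s.png",cv2.resize(S["pixels"][110:220,170:310,::-1],None,fx=5,fy=5))
```

```text
t 56.05 pos [0.5739 0.0747 0.1599] w 0.0309 F [ 0.99  0.38 -3.01]
shift in cur axes cm [ 0.09 -0.07  3.58] in target axes [ 0.09 -0.06  3.58] rot deg [ 0.14 -0.03 -0.01]
```

View pics/K_s.png

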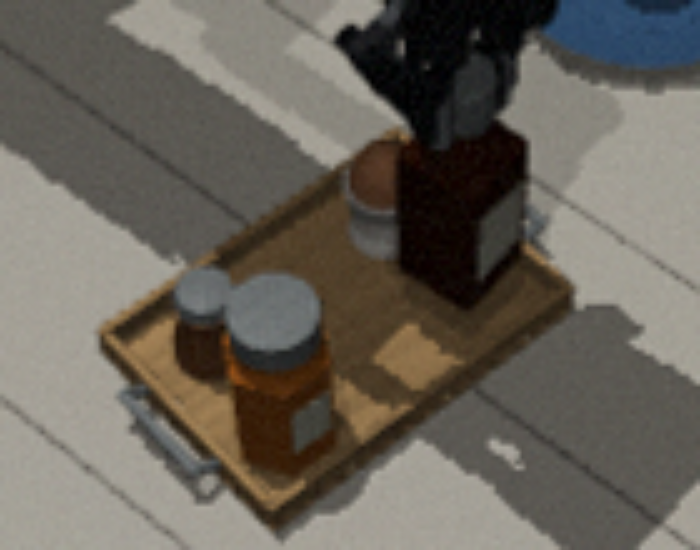

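Emit:
arm_command:
  moves:
    - [[0.2,0.09,-0.05,0.4,0,0,0],[0.2,0,0,0.7,0,0,0],[0.2,0,0,0.8,0,0,0],[0.2,0,0,0.6,0,0,0],[0.2,0,0,0.4,0,0,0],[0.2,0,0,0.2,0,0,0],[0.2,0,0,0.1,0,0,0],[0.2,0,0,0.1,0,0,0],[0.2,0,0,0.1,0,0,0],[0.2,0,0,0.05,0,0,0],[0.2,0,0,0.05,0,0,0],[0.2,0,0,0.05,0,0,0],[0.2,0,0,0,0,0,0],[0.2,0,0,0,0,0,0]]

```text
time_s: 57.22
tool_pos: [0.5732, 0.0758, 0.1239]
tool_rot: [0.0, 0.754, 0.657, 0.001]
wrist_force: [0.4, -0.1, 1.3]
gripper_width: 0.0307
```

Run:
```python
from h import *
go(.5735,.0757,.1241)
```

```text
t 57.22 pos [0.5732 0.0758 0.1239] w 0.0307 F [ 0.42 -0.06  1.27]
shift in cur axes cm [-0.01  0.04 -0.02] in target axes [-0.01  0.04 -0.02] rot deg [ 0.07 -0.01  0.  ]
```

Contact (−3 → +1.3 N) at the original pose. Release, rise, on to the jam jar.

Emit:
arm_command:
  moves:
    - [[0.37,0,0,0,0,0,0],[0.42,0,0,0,0,0,0],[0.5,0,0,0,0,0,0],[0.65,0,0,0,0,0,0],[0.75,0,0,0,0,0,0],[0.75,0,0,-0.8,0,0,0],[0.75,0,0,-1.5,0,0,0],[0.75,0,0,-2.2,0,0,0],[0.8,0,0,-2.2,0,0,0],[0.9,0,0,-1.5,0,0,0],[0.95,0,0,-0.5,0,0,0],[0.95,0,0,0,0,0,0]]

```text
time_s: 58.22
tool_pos: [0.5738, 0.0759, 0.2126]
tool_rot: [0.001, 0.754, 0.657, 0.002]
wrist_force: [1.0, -0.3, -0.7]
gripper_width: 0.0811
```

Run:
```python
from rig import *
from h import *
S=read_camera("scene");S=read_camera("scene")
go(.4687,-.3275)
cv2.imwrite("pics/L_s.png",cv2.resize(S["pixels"][110:220,170:310,::-1],None,fx=5,fy=5))
```

```text
t 58.32 pos [0.5725 0.0758 0.2093] w 0.0811 F [ 0.14  0.1  -1.39]
shift in cur axes cm [-4.137e+01 -4.810e+00  1.000e-02] in target axes [-41.37  -4.81   0.  ] rot deg [-0.06  0.    0.  ]
```

View pics/L_s.png

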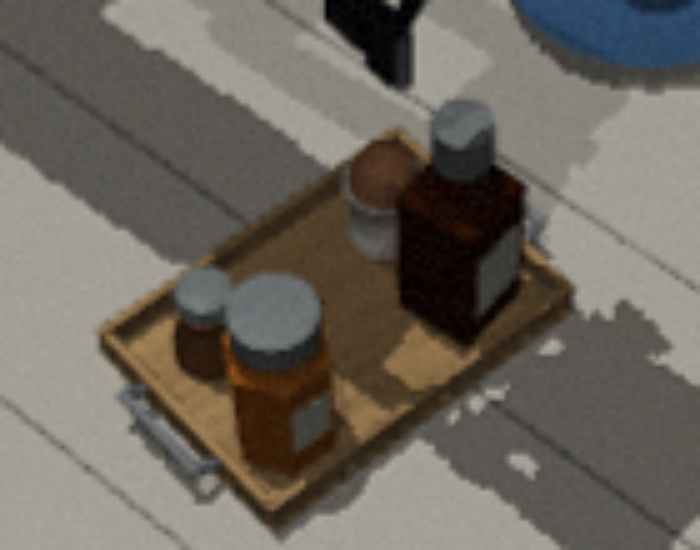

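Emit:
arm_command:
  moves:
    - [[0.95,-0.8,-0.1,0,0,0,0],[0.95,-1.6,-0.2,0,0,0,0],[0.95,-2.4,-0.3,0,0,0,0],[0.95,-2.6,-0.3,0,0,0,0],[0.95,-2.6,-0.3,0,0,0,0],[0.95,-2.6,-0.3,0,0,0,0],[0.95,-2.6,-0.3,0,0,0,0],[0.95,-2.6,-0.3,0,0,0,0],[0.95,-2.6,-0.3,0,0,0,0],[0.95,-2.6,-0.3,0,0,0,0],[0.95,-2.6,-0.3,0,0,0,0],[0.95,-2.6,-0.3,0,0,0,0],[0.95,-2.6,-0.3,0,0,0,0],[0.95,-2.6,-0.3,0,0,0,0],[0.95,-2.6,-0.3,0,0,0,0],[0.95,-2.4,-0.2,0,0,0,0],[0.95,-1.6,-0.2,0,0,0,0],[0.95,-1,-0.2,0,0,0,0],[0.95,-0.37,0,0,0,0,0],[0.95,0,0,0,0,0,0]]

```text
time_s: 59.98
tool_pos: [0.4685, -0.3278, 0.209]
tool_rot: [-0.001, 0.754, 0.657, 0.0]
wrist_force: [0.5, -0.3, 0.2]
gripper_width: 0.0808
```

Emit:
arm_command:
  moves:
    - [[0.95,0,0,0.4,0,0,0],[0.95,0,0,0.9,0,0,0],[0.95,0,0,1.1,0,0,0],[0.95,0,0,0.8,0,0,0],[0.95,0,0,0.4,0,0,0],[0.95,0,0,0,0,0,0],[0.95,0,0,0,0,0,0]]

```text
time_s: 60.57
tool_pos: [0.469, -0.3271, 0.1734]
tool_rot: [-0.001, 0.753, 0.658, -0.0]
wrist_force: [-0.3, -0.1, 0.5]
gripper_width: 0.0813
```

Run:
```python
from rig import *
from h import *
W=read_camera("wrist");W=read_camera("wrist")
go(.4687,-.3275,.0984)
cv2.imwrite("pics/M_w.png",W["pixels"][:,:,::-1])
```

```text
t 60.67 pos [ 0.4694 -0.3276  0.1745] w 0.081 F [-0.27  0.18 -0.49]
shift in cur axes cm [ 0.01 -0.08  7.61] in target axes [ 0.   -0.07  7.61] rot deg [0.05 0.03 0.01]
```

View pics/M_w.png

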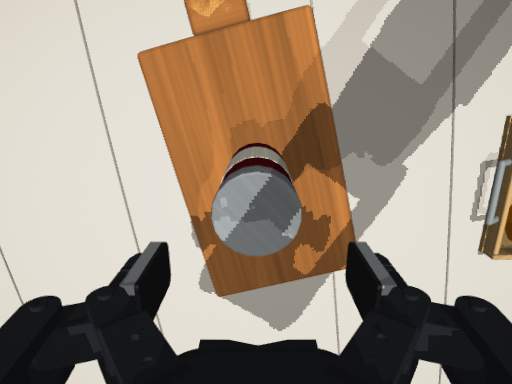

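Emit:
arm_command:
  moves:
    - [[0.95,0.05,-0.05,0.4,0,0,0],[0.95,0,0,0.9,0,0,0],[0.95,0,0,1.3,0,0,0],[0.95,0,0,1.4,0,0,0],[0.95,0,0,1.3,0,0,0],[0.95,0,0,1,0,0,0],[0.95,0,0,0.6,0,0,0],[0.95,0,0,0.4,0,0,0],[0.95,0,0,0.2,0,0,0],[0.95,0,0,0,0,0,0],[0.95,0,0,0,0,0,0]]

```text
time_s: 61.58
tool_pos: [0.469, -0.3273, 0.0997]
tool_rot: [0.001, 0.754, 0.657, 0.0]
wrist_force: [1.0, -0.5, 0.4]
gripper_width: 0.0812
```

Run:
```python
from rig import *
from h import *
W=read_camera("wrist")
go(.4687,-.3275,.0984)
cv2.imwrite("pics/N_w.png",W["pixels"][:,:,::-1])
```

```text
t 61.63 pos [ 0.4691 -0.3273  0.0998] w 0.0809 F [ 0.   -0.4  -0.01]
shift in cur axes cm [-0.03 -0.04  0.14] in target axes [-0.03 -0.04  0.14] rot deg [0.08 0.04 0.01]
```

View pics/N_w.png

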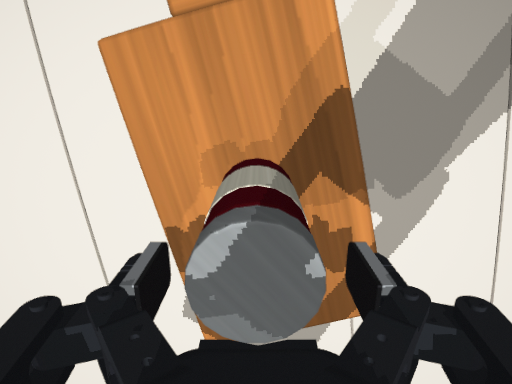

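Emit:
arm_command:
  moves:
    - [[0.9,-0.02,-0.04,0.12,0,0,0],[0.8,0,0,0,0,0,0],[0.7,0,0,0,0,0,0],[0.5,0,0,0,0,0,0],[0.5,0,0,0,0,0,0],[0.5,0,0,0,0,0,0]]

```text
time_s: 62.13
tool_pos: [0.4685, -0.3274, 0.0984]
tool_rot: [0.001, 0.754, 0.657, 0.0]
wrist_force: [-0.6, -0.8, 3.3]
gripper_width: 0.0551
```

Emit:
arm_command:
  moves:
    - [[0.5,0,0,-0.2,0,0,0],[0.5,0,0,-0.5,0,0,0],[0.5,0,0,-0.9,0,0,0],[0.5,0,0,-1.4,0,0,0],[0.5,0,0,-1.8,0,0,0],[0.5,0,0,-2,0,0,0],[0.5,0,0,-2,0,0,0],[0.5,0,0,-1.8,0,0,0],[0.5,0,0,-1.4,0,0,0],[0.5,0,0,-0.9,0,0,0],[0.5,0,0,-0.5,0,0,0],[0.5,0,0,0,0,0,0]]

```text
time_s: 63.13
tool_pos: [0.4686, -0.3273, 0.233]
tool_rot: [0.001, 0.754, 0.657, 0.0]
wrist_force: [0.1, -0.0, -3.9]
gripper_width: 0.0548
```

Run:
```python
from rig import *
from h import *
go(.5055,.0268,.0894)
```

```text
t 63.13 pos [ 0.4686 -0.3273  0.233 ] w 0.0548 F [ 0.07 -0.   -3.87]
shift in cur axes cm [35.59 -1.17 14.32] in target axes [35.58 -1.15 14.36] rot deg [0.09 0.05 0.01]
```

Emit:
arm_command:
  moves:
    - [[0.5,0.5,0,0,0,0,0],[0.5,1,0,0,0,0,0],[0.5,1.6,0,0,0,0,0],[0.5,2.2,-0.1,0,0,0,0],[0.5,2.5,-0.1,0,0,0,0],[0.5,2.5,-0.1,0,0,0,0],[0.5,2.5,-0.1,0,0,0,0],[0.5,2.5,-0.1,0,0,0,0],[0.5,2.5,-0.1,0,0,0,0],[0.5,2.5,-0.1,0,0,0,0],[0.5,2.5,-0.1,0,0,0,0],[0.5,2.5,-0.1,0,0,0,0],[0.5,2.5,-0.1,0,0,0,0],[0.5,2.5,-0.1,0,0,0,0],[0.5,2.1,-0.1,0,0,0,0],[0.5,1.6,-0.05,0,0,0,0],[0.5,1,0,0,0,0,0],[0.5,0.55,0,0,0,0,0],[0.5,0,0,0,0,0,0],[0.5,0,0,0,0,0,0]]

```text
time_s: 64.8
tool_pos: [0.5038, 0.0267, 0.2316]
tool_rot: [0.0, 0.753, 0.657, -0.0]
wrist_force: [-0.0, 0.1, -3.4]
gripper_width: 0.0552
```

Run:
```python
from rig import *
from h import *
S=read_camera("scene");S=read_camera("scene")
go(.5055,.0268,.0894)
cv2.imwrite("pics/O_s.png",cv2.resize(S["pixels"][110:220,170:310,::-1],None,fx=5,fy=5))
```

```text
t 64.9 pos [0.504  0.026  0.2317] w 0.0549 F [-0.89 -0.62 -4.27]
shift in cur axes cm [ 0.1   0.14 14.23] in target axes [ 0.1   0.14 14.23] rot deg [-0.01  0.03 -0.06]
```

View pics/O_s.png

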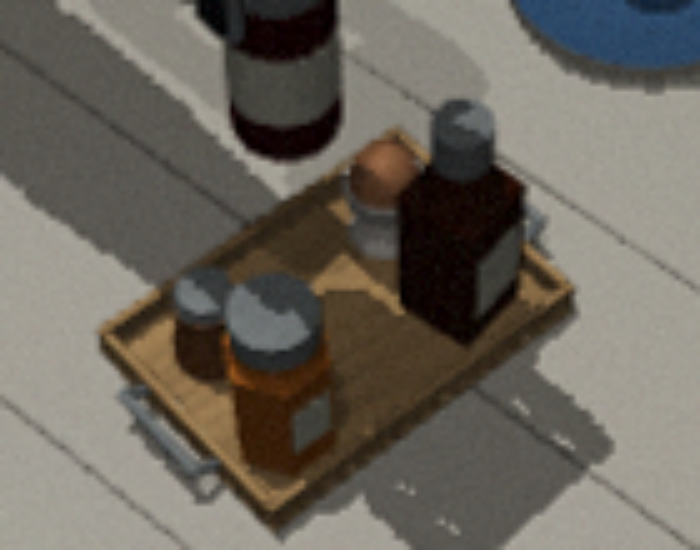

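Emit:
arm_command:
  moves:
    - [[0.5,0.03,0.1,0.4,0,0,0],[0.5,0,0,0.9,0,0,0],[0.5,0,0,1.4,0,0,0],[0.5,0,0,1.8,0,0,0],[0.5,0,0,2,0,0,0],[0.5,0,0,2,0,0,0],[0.5,0,0,1.6,0,0,0],[0.5,0,0,1.2,0,0,0],[0.5,0,0,0.9,0,0,0],[0.5,0,0,0.5,0,0,0],[0.5,0,0,0.2,0,0,0],[0.5,0,0,0,0,0,0],[0.5,0,0,0,0,0,0]]

```text
time_s: 65.98
tool_pos: [0.5059, 0.0269, 0.1038]
tool_rot: [0.001, 0.754, 0.657, 0.001]
wrist_force: [-0.2, 0.2, -3.8]
gripper_width: 0.0548
```

Run:
```python
from rig import *
from h import *
S=read_camera("wrist")
go(.5055,.0268,.0894)
cv2.imwrite("pics/P_w.png",S["pixels"][:,:,::-1])
```

```text
t 66.03 pos [0.506  0.0269 0.104 ] w 0.0552 F [ 0.06 -0.07 -4.11]
shift in cur axes cm [-0.02 -0.05  1.46] in target axes [-0.02 -0.05  1.46] rot deg [ 0.14 -0.02  0.  ]
```

View pics/P_w.png

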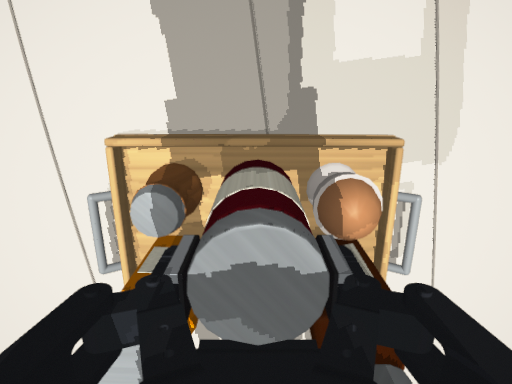

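Emit:
arm_command:
  moves:
    - [[0.5,0,-0.04,0.4,0,0,0],[0.5,0,0,0.4,0,0,0],[0.5,0,0,0.2,0,0,0],[0.5,0,0,0.1,0,0,0],[0.5,0,0,0.1,0,0,0],[0.5,0,0,0.1,0,0,0],[0.5,0,0,0.05,0,0,0],[0.5,0,0,0.05,0,0,0],[0.5,0,0,0.05,0,0,0],[0.5,0,0,0,0,0,0],[0.5,0,0,0,0,0,0]]

```text
time_s: 66.95
tool_pos: [0.5053, 0.027, 0.0894]
tool_rot: [0.001, 0.754, 0.657, 0.001]
wrist_force: [-1.8, -0.6, 2.5]
gripper_width: 0.0545
```

Emit:
arm_command:
  moves:
    - [[0.65,0,0,0,0,0,0],[0.7,0,0,0,0,0,0],[0.75,0,0,0,0,0,0],[0.85,0,0,0,0,0,0],[0.9,0,0,0,0,0,0],[0.9,0,0,-0.8,0,0,0],[0.9,0,0,-1.6,0,0,0],[0.9,0,0,-2.4,0,0,0],[0.9,0,0,-2.4,0,0,0],[0.9,0,0,-2.4,0,0,0],[0.9,0,0,-2,0,0,0],[0.9,0,0,-1.6,0,0,0],[0.9,0,-1,-1,0,0,0],[0.9,0,-2,0,0,0,0],[0.9,0,-3,0,0,0,0],[0.9,0,-3,0,0,0,0],[0.9,0,-3,0,0,0,0],[0.9,0,-2,0,0,0,0],[0.9,0,0,0,0,0,0]]

```text
time_s: 68.53
tool_pos: [0.3625, 0.0466, 0.2306]
tool_rot: [-0.0, 0.753, 0.658, 0.0]
wrist_force: [0.4, 0.6, 0.4]
gripper_width: 0.0768
```

Run:
```python
from rig import *
from h import *
S=read_camera("scene");T=read_camera("top")
cv2.imwrite("pics/Q_s.png",S["pixels"][:,:,::-1])
cv2.imwrite("pics/Q_t.png",cv2.resize(T["pixels"][160:265,180:320,::-1],None,fx=5.5,fy=5.5,interpolation=cv2.INTER_CUBIC))
cv2.imwrite("pics/Q_ts.png",cv2.resize(S["pixels"][120:220,180:300,::-1],None,fx=5.5,fy=5.5,interpolation=cv2.INTER_CUBIC))
print(read_state()["time_s"])
```

```text
68.6333
```

View pics/Q_s.png

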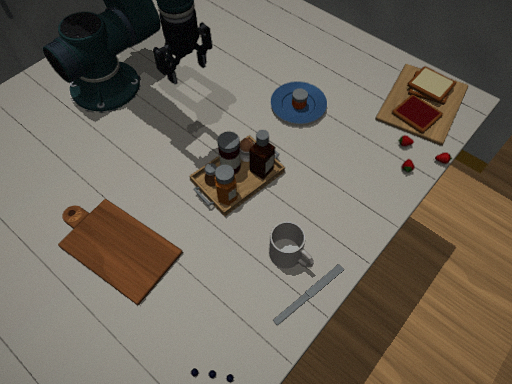

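View pics/Q_t.png

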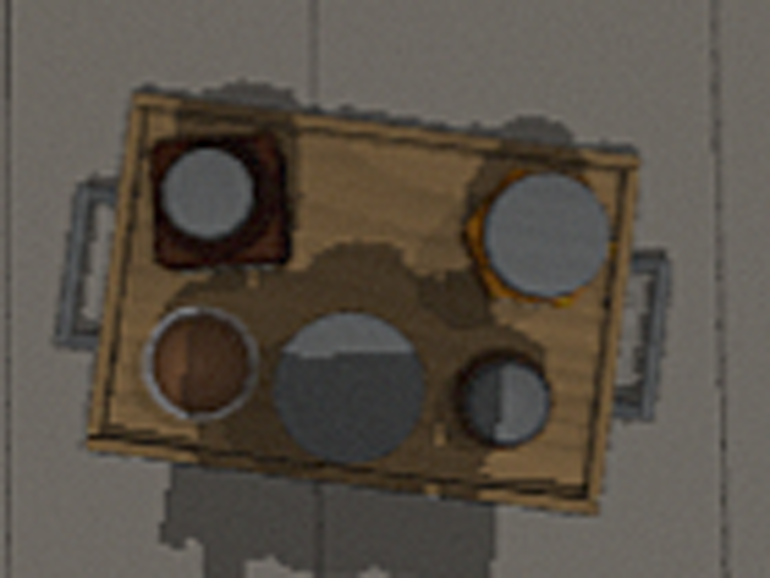

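View pics/Q_ts.png

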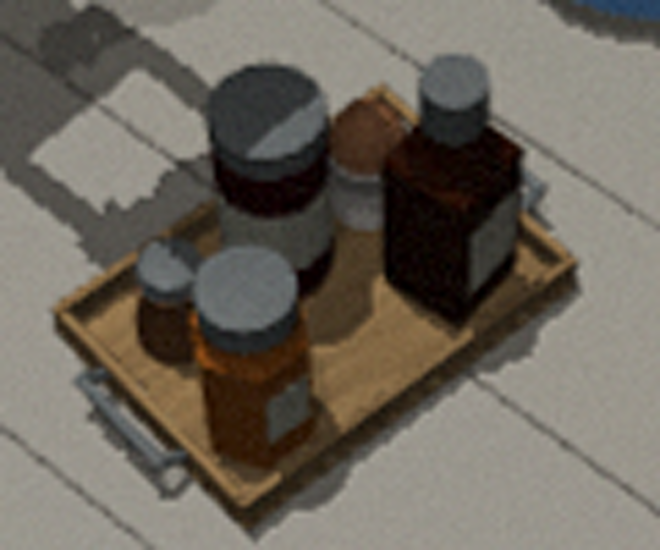

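Run:
```python
from rig import *
print(finish_job())
```

```text
the job is handed in; nothing more can be done
None
```

The job is done and handed in at about 69 s of the 136 s allowed. I moved the bottle, the jam jar and the honey jar onto the board and set the portion jar on the blue plate. Then I put the honey jar, bottle and jam jar back in the tray at the poses they were picked from.

- **Tray:** in the last top and scene pictures all three stand upright. Their lids are in the same place as in the first pictures to within about a pixel, roughly 1 mm.
- **Bystanders and board:** the egg cup, salt shaker and mug look unmoved, and the board is empty.
- **Portion jar:** it stands upright in the plate's well, about 2 mm off centre. The wrist camera put the offset at 2.6 mm and the top camera at about 2 mm. I left it there.
- **Forces:** the set-downs read only a few newtons at the wrist, 5.6 N at most in what I read. I read the forces only at the end of each move, so I have no continuous record.

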